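# Set a glass test panel at height under the curing lamp

### The job

Make the curing station ready: crank the handwheel of its scissor lift table until the platform's pointer is level with the line on the cursor of the upright rule, lay the two square spacer bars on the platform, running front to back, and set the glass test panel gently down on them, not dropped. The panel must lie flat in the middle of the platform, its long sides running front to back, with one bar under each long edge so that it rests clear of the platform. Leave everything else on the bench where it is.

Things in the scene. Friction and masses are not known exactly. Their poses are not given: they have to be found in the camera images.
- screw_axis (a point): centre of the black handwheel (90 mm across, 8 mm thick) on the front of the curing station, whose place on the bench varies. Axes of the station: x level from the front (handwheel) to the back (lamp column), y to its left, z up. The screw's axis runs along x, 70 mm above the bench. The grey foot plate, 260 x 230 mm, 20 mm high, reaches from 6 to 266 mm behind this point
- lamp (a point): centre of the underside of the white lamp head, 70 mm (x) x 200 mm (y), 285 mm above the bench, straight over the middle of the platform and 125 to 150 mm above it; its column stands 138 mm behind. Things go on the platform with the tool leaning back to the handwheel side, gripped forward of their middle. Axes as the station
- handwheel (a joint): turn of the handwheel in rad, 0 to 32; grows when turned clockwise as seen from the front (from the robot), which raises the platform by 6.9 mm a turn. It stays where it is left; turning takes about 2 N at the crank grip
- crank_grip (a point): middle of the crank grip, a black cylinder 18 mm thick and 54 mm long that spins freely on its pin. It stands out from the wheel towards the front, parallel to the screw's axis and 35 mm from it; its middle is 33 mm in front of the wheel's centre. It circles the screw's axis as the wheel turns and does not rise with the platform
- platform: the lift table's platform, an aluminium plate 150 mm (x) x 130 mm (y) x 5 mm; origin at the centre of its top face, axes those of the station; it stays level and moves only straight up and down
- pointer (a point): tip of the dark steel pointer that stands out from the platform's +y side in front of the rule, 45 mm behind and 92 mm left of the platform's centre, 4 mm below its top face
- cursor_line (a point): black line round the middle of the cursor, an aluminium clamp 12 mm tall and 40 mm wide fixed on the upright steel rule (30 mm wide, its top 184 mm above the bench) at the platform's left; the platform is at the right height when the pointer is level with this line. It always starts 7 to 21 mm above the pointer
- bar1_mid (a point): centre of a loose square aluminium spacer bar, 110 x 15 x 15 mm, about 67 g, lying flat on the bench; x along its length, z up
- bar2_mid (a point): centre of the other spacer bar, just like the first
- panel_mid (a point): centre of the loose glass test panel, 120 mm (x) x 60 mm (y) x 6 mm, about 108 g, coated white on top; it lies level on a fixed wire rack, its underside 30 mm above the bench. The rack has two rails along the panel, 18 mm either side of its middle line, and feet that spread to 33 mm at the bench, so the panel's long edges are free to grip
- spatula: steel laboratory spatula 165 mm long, 10 mm wide and 6 mm high, lying on the bench, origin on the bench under its middle, x along it (leave alone)
- jar: closed amber jar, 60 mm across, 75 mm tall; origin at the centre of its underside (leave alone)
- washbottle: white wash bottle, 66 mm across, 196 mm tall with its spout; origin at the centre of its underside (leave alone)
- beaker: glass beaker, 68 mm across, 85 mm tall; origin at the centre of its underside (leave alone)
- cap: blue screw cap lying on the bench, 44 mm across, 14 mm tall; origin at the centre of its underside (leave alone)
- petri: closed clear dish, 90 mm across, 15 mm tall; origin at the centre of its underside (leave alone)
Mind the look-alikes: they are no part of the job. What is shaped like the part that bears bar2_mid but black or red is not meant.

How it is judged (in metres and radians):
At the end, for the whole second after the job is handed in: Pointer within 2 mm of the cursor line; bars flat on the platform, within 11 deg of front to back, one under each long half of the panel (10 to 32 mm from its middle line, ends within 30 mm); panel flat on both, within 15 mm of the platform's centre and 8 deg of front to back; at rest (z of pointer in the frame of cursor_line between -0.002 and 0.002 m and x of panel_mid in the frame of platform between -0.015 and 0.015 m and y of panel_mid in the frame of platform between -0.015 and 0.015 m and z of panel_mid in the frame of platform between 0.0155 and 0.0205 m and angle between the z axis of panel_mid and the z axis of platform, either way round below 0.05 rad and angle between the x axis of panel_mid and the x axis of platform, either way round below 0.15 rad and angle between the x axis of each of bar1_mid, bar2_mid and the x axis of platform, either way round below 0.2 rad and z of each of bar1_mid, bar2_mid in the frame of platform below 0.0105 m and x of bar1_mid in the frame of panel_mid between -0.03 and 0.03 m and x of bar2_mid in the frame of panel_mid between -0.03 and 0.03 m and ((y of bar1_mid in the frame of panel_mid between 0.01 and 0.032 m and y of bar2_mid in the frame of panel_mid between -0.032 and -0.01 m) or (y of bar2_mid in the frame of panel_mid between 0.01 and 0.032 m and y of bar1_mid in the frame of panel_mid between -0.032 and -0.01 m)) and linear speed of panel below 0.01 m/s); the robot touches nothing.
It fails at once if a bystander is pushed more than 30 mm from its place (distance of any of spatula, jar, washbottle, beaker, cap, petri from where it was at the start of the episode above 0.03 m).
It fails at once if a bottle, jar or beaker is knocked over (angle between any of jar, washbottle, beaker's own z axis and vertical above 0.5 rad).
It fails at once if the glass panel is dropped: it moves faster than 0.5 m/s with no finger on it (linear speed of panel above 0.5 m/s and contact force between panel and the fingers below 0.01 N).
It also fails if it takes over 72 s, if anything falls off the work surface, if the arm or the gripper's body presses on something with over 40 N, if the wrist force passes 120 N, or if a joint passes its speed limit or range.

### The arm

A 7-joint arm with a two-finger parallel gripper is mounted at the origin on the work surface. World frame = base frame: x ahead of the robot, y to its left, z up, the work surface at z = 0. Lengths are in m, angles in degrees, forces in N, time in s.
With the tool pointing down it reaches from about 0.4 to 0.875 m from the base axis. Payload 4.4 kg.
Tool frame: the origin (TCP) lies at the very end of the fingers, on their centre line; the grasp point (between the pads) lies 19 mm behind it; y points along the fingers, z is the direction in which the jaws open and shut, and the axes are right-handed (so a half turn about y gives the same grasp; the last joint's range is limited). The gripper opens to 85 mm and grips with 20 to 120 N. Pads are 22 mm wide; open, the fingers measure 114 mm over their backs; the gripper's body (76 mm by 85 mm) begins 54 mm behind the grasp point. The pads swing forward as they close: fully open they stand 13 mm farther back than shut.
Start: joints at [-76.077, 36.005, 2.206, 86.941, -1.547, 57.084, -1.146], TCP at [0.198, 0.619, 0.231] pointing down, gripper open.
Joint ranges: [-175.42, 175.42], [-21.48, 121.26], [-71.46, 75.88], [10.55, 141.38], [-63.04, 243.04], [13.31, 113.54], [-168.57, 168.57]. Speed limits (degrees/s): [147.25, 147.25, 180, 180, 180, 180, 180].

### API

Orientations are given as a 3x3 rotation matrix whose columns are the frame's x, y, z axes.
In Python, from cell import read_state, camera, sign_off gives the robot as it stands. The module is installed in compiled form; this text tells all that it offers.
- The arm moves only by the tool play_rows, never from a script. Its argument "motion" is a list of rows, each a list of 7 numbers: the closure in counts, from 0 (fully open) to 255 (shut), then the shift along the tool's x, y, z in m, then the turn, a rotation vector about the tool's x, y, z in degrees. A call has 1 to 8 rows; each row shifts and turns the pose as measured when the row begins, along the tool's axes as they then stand; what a row does not reach is not made up. A row lasts 1/10 s, in which the tool goes at most 50 mm and 8.59 degrees, less where a joint would pass 70% of its speed; a pose out of reach is approached as far as the arm can. A call is refused whole if a number of a shift passes 0.05 or a number of a turn 8.59, either way. A call with a gripper value outside its range is refused whole. The fingers move at their own pace and stop on an object; "force" is the grip in N (left out, the last holds). Time passes only in rows, so rows that do not move let the fingers close. It gives the time, the measured TCP pose, the force and the opening at its end, in the units of the state.
- read_state(): the state, without advancing time (a new reading comes with each control period).
- camera(name): name is "scene" or "top" or "wrist"; returns a dict with "image" (480x640x3 uint8, red, green, blue), "fx", "fy", "cx", "cy" (pixels), "position" and "orientation" of the camera in the world; the wrist camera has in their place "T_tool_cam" (4x4, takes a point from camera to tool coordinates, whose origin is the TCP and whose axes are the tool frame's). Camera axes: x right, y down, z forward; pixel columns grow to the right and rows downward; lengths in m; the calibration is good to about 2 mm. A picture is of the moment at which its call begins: read the wrist's pose just before it. There is no depth.
- sign_off(): hands the job in, once; it reports no verdict.
The state is a dict: "time_s": time; "q": joint angles; "qvel": joint speeds; "joint_efforts": joint torques, N m; "tcp_pos": TCP position; "orientation": TCP orientation; "wrist_force": force on the tool from outside, world axes, zero at the start; "moment": the same for the moment, N m; "width": opening from 0.0 (shut) to 1.0 (fully open).
Only numpy, scipy, OpenCV 4.12 (cv2) and the standard library are available. Lean on these libraries where they do the work, as an engineer would, in place of code of your own. Each camera call takes 0.05 s, during which the arm holds its last target. There are 200 camera calls.

## Working session

There is one attempt and no reset: what is moved stays moved. The work goes in short steps, Python scripts to look and compute and a tool call to move; the robot and the scene stay as the last step left them, time stands still between calls to the robot, and variables do not carry over. Pictures are saved under pics/ and viewed, about 8 in all and at most 12, crops included, and the job is handed in when it is done.

Besides the shell and the picture viewer there is one more tool, called after "Request:" in YAML: its name, and indented under it one key for each argument. play_rows: Moves the arm, as the interface text tells. Its arguments: {"type":"object","properties":{"motion":{"type":"array","items":{"type":"array","items":{"type":"number"}}},"force":{"type":"number"}},"required":["motion"]}

```bash
mkdir -p pics; python3 - <<'E'
from cell import *
import cv2,numpy as np
s=read_state();print(s['time_s'],s['tcp_pos'],s['orientation'],s['width'])
for n in ['scene','top']:
    c=camera(n);cv2.imwrite(f'pics/{n}0.png',c['image'][:,:,::-1])
    print(n,c['fx'],c['fy'],c['cx'],c['cy'],np.round(c['position'],4).tolist(),np.round(c['orientation'],4).tolist())
    np.savez(f'{n}.npz',**{k:np.array(v) for k,v in c.items()})
print(camera('wrist')['T_tool_cam'])
E
```

```text
0.0 [0.1973178 0.6186789 0.2304085] [[ 9.52694591e-01 -5.64362193e-04  3.03928771e-01]
 [-3.03929295e-01 -1.77808523e-03  9.52692932e-01]
 [ 2.74738870e-06 -9.99998260e-01 -1.86549839e-03]] 1.000341634376001
scene 441.21788614919365 441.21788614919365 319.61038701439315 236.94715655782085 [0.968, 0.5153, 1.195] [[-0.752, 0.5576, -0.3517], [0.6592, 0.6366, -0.4002], [0.0007, -0.5328, -0.8463]]
top 488.56954986418515 488.56954986418515 319.77662833529996 238.6676527473813 [0.4681, 0.0134, 1.2702] [[-0.0161, -0.9985, 0.0532], [-0.9998, 0.0167, 0.0099], [-0.0108, -0.0531, -0.9985]]
[[ 7.27882868e-04  9.64747236e-01  2.63177206e-01 -6.63331863e-02]
 [-7.60010495e-04 -2.63176666e-01  9.64747358e-01 -1.41879102e-01]
 [ 9.99999446e-01 -9.02240512e-04  5.41656237e-04 -3.13270938e-04]
 [ 0.00000000e+00  0.00000000e+00  0.00000000e+00  1.00000000e+00]]
```

View pics/top0.png

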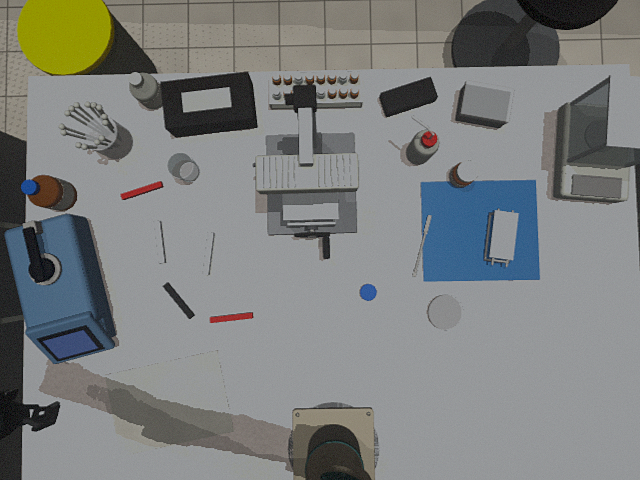

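View pics/scene0.png

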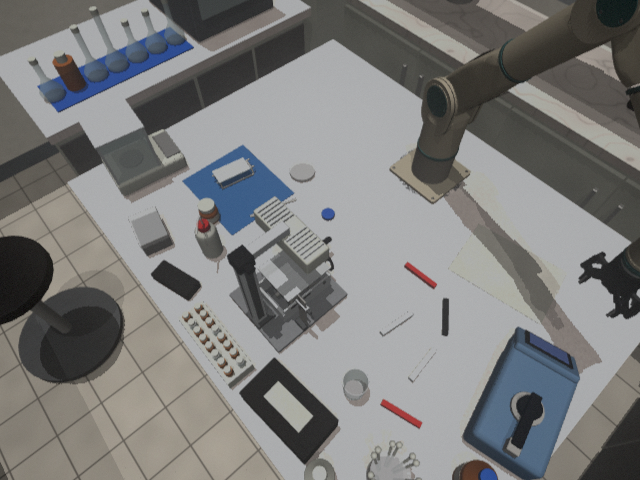

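The top view shows two pale aluminium bars at (162,242) and (209,253). The look-alikes are black (179,300) and red (142,190) and (231,318). The panel on its rack is at (502,236), the handwheel at (312,235) with its crank grip at (326,245), and the spatula at (422,245). I choose the two pale bars and will check them in a crop.

```bash
cat > h.py <<'E'
import numpy as np,cv2
from cell import *
def ray(c,uv):
    uv=np.atleast_2d(uv).astype(float)
    d=np.c_[(uv[:,0]-c['cx'])/c['fx'],(uv[:,1]-c['cy'])/c['fy'],np.ones(len(uv))]@np.array(c['orientation']).T
    return np.array(c['position']),d
def pix(c,uv,z):
    p,d=ray(c,uv);return p+d*((z-p[2])/d[:,2])[:,None]
def proj(c,P):
    q=(np.atleast_2d(P)-c['position'])@np.array(c['orientation'])
    return np.c_[q[:,0]/q[:,2]*c['fx']+c['cx'],q[:,1]/q[:,2]*c['fy']+c['cy']]
def wcam():
    s=read_state();c=camera('wrist');T=np.eye(4);T[:3,:3]=s['orientation'];T[:3,3]=s['tcp_pos']
    M=T@np.array(c['T_tool_cam']);c['position']=M[:3,3];c['orientation']=M[:3,:3];return c
def tri(c1,u1,c2,u2):
    (p,d),(q,e)=ray(c1,u1),ray(c2,u2);d,e=d[0],e[0]
    t=np.linalg.lstsq(np.c_[d,-e],q-p,rcond=None)[0];a,b=p+d*t[0],q+e*t[1]
    return (a+b)/2,np.linalg.norm(a-b)
def load(n):return dict(np.load(n+'.npz'))
E
python3 - <<'E'
from h import *
t=load('top');s=load('scene')
def crop(c,x,y,w,h,k):return cv2.resize(c['image'][y:y+h,x:x+w,::-1].copy(),None,fx=k,fy=k,interpolation=cv2.INTER_CUBIC)
a=crop(t,145,210,80,75,5);b=crop(t,250,125,115,140,4)[:560]
d=crop(t,480,200,50,75,3); e=crop(s,225,190,125,165,4)[:600,:]
m=np.zeros((600,800,3),np.uint8)
m[:375,:400]=a;m[375:600,:150]=d
e2=cv2.resize(e,(400,480));m[:480,400:]=e2
cv2.imwrite('pics/m1.png',m);cv2.imwrite('pics/m2.png',b)
# segment bars & panel in top
g=cv2.cvtColor(t['image'],cv2.COLOR_RGB2HSV)
pan=pix(t,[[490,209],[518,211],[513,262],[487,262]],.036);print(pan)
for u in [(162,242),(209,253)]: print(pix(t,u,.0075))
for u in [(312,235),(326,258),(326,234)]:print(pix(t,u,.07))
print(pix(t,[[267,134],[355,134],[357,234],[267,234]],.02))
E
```

```text
[[ 0.60186825 -0.40586997  0.036     ]
 [ 0.59557119 -0.47615759  0.036     ]
 [ 0.46713879 -0.4588166   0.036     ]
 [ 0.46819199 -0.39373307  0.036     ]]
[[0.53364334 0.43573562 0.0075    ]]
[[0.50308195 0.31353211 0.0075    ]]
[[0.5414933  0.04435721 0.07      ]]
[[0.48436509 0.01085374 0.07      ]]
[[0.54338027 0.00986227 0.07      ]]
[[ 0.80906552  0.15842831  0.02      ]
 [ 0.80471879 -0.06973965  0.02      ]
 [ 0.54518035 -0.06968309  0.02      ]
 [ 0.54905863  0.16112812  0.02      ]]
```

View pics/m1.png

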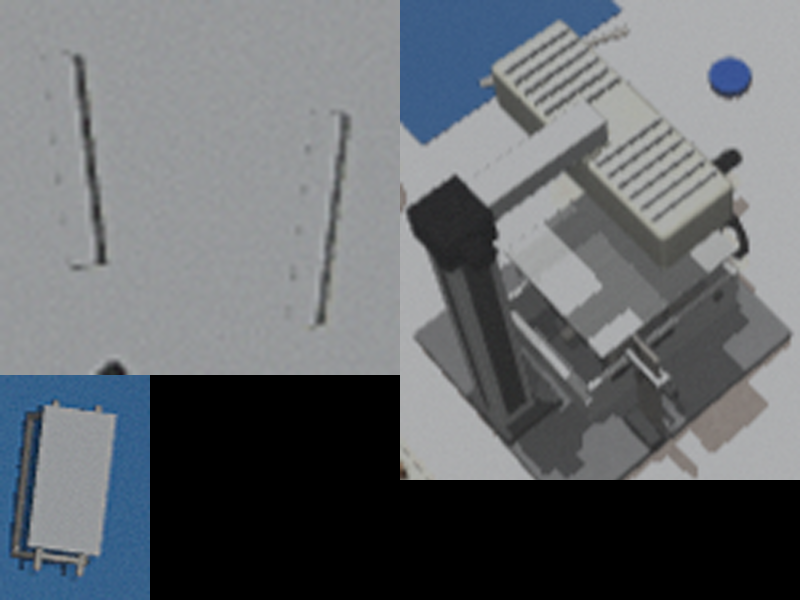

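View pics/m2.png

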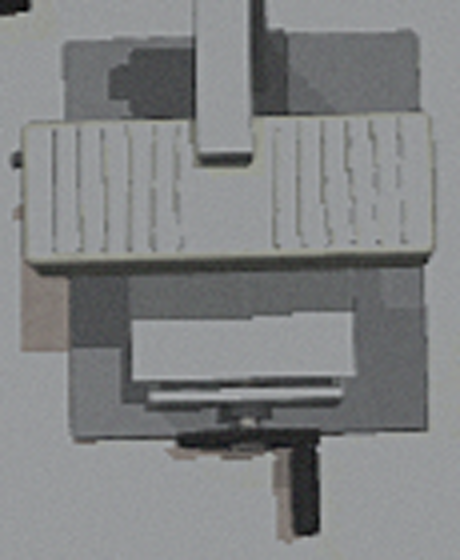

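The crop confirms the choice: pale aluminium top faces, with only their shaded right sides showing dark. The panel lies on its rack, and the crank grip points to the robot's right of the axis. Next I'll move to a view of the wheel, pointer and cursor.

```bash
cat > plan.py <<'E'
import sys,json,numpy as np
from cell import read_state
from scipy.spatial.transform import Rotation as R
def ori(yaw,lean):
    # tool z=left, y=down leaned forward by lean, x ahead
    l=np.radians(lean);y=[np.sin(l),0,-np.cos(l)];z=[0,1,0]
    return R.from_euler('z',yaw,degrees=True)*R.from_matrix(np.c_[np.cross(y,z),y,z])
def rows(wps,g,smax=.05,amax=8.5,start=None):
    """wps: list of (pos,R) ; prints rows in tool axes"""
    if start is None:
        s=read_state();p=np.array(s['tcp_pos']);r=R.from_matrix(s['orientation'])
    else:p,r=start
    out=[]
    for q,t in wps:
        q=np.array(q);rv=(r.inv()*t).as_rotvec()
        n=max(1,int(np.ceil(max(np.linalg.norm(q-p)/smax,np.degrees(np.linalg.norm(rv))/amax)-1e-6)))
        for i in range(n):
            a=r*R.from_rotvec(rv*i/n)
            sh=a.inv().apply((q-p)/n)
            out.append([g]+[round(float(v),4) for v in sh]+[round(float(v),2) for v in np.degrees(rv/n)])
        p,r=q,t
    for i in range(0,len(out),8):print(json.dumps(out[i:i+8]))
    return out
E
python3 -c "
from plan import *
rows([([.40,.10,.20],ori(-.9,45))],0)"
```

```text
[[0, 0.0292, 0.0026, -0.036, 0.56, -1.32, -3.72], [0, 0.0282, 0.0041, -0.0367, 0.56, -1.32, -3.72], [0, 0.027, 0.0055, -0.0374, 0.56, -1.32, -3.72], [0, 0.0257, 0.0069, -0.0381, 0.56, -1.32, -3.72], [0, 0.0243, 0.0082, -0.0388, 0.56, -1.32, -3.72], [0, 0.0229, 0.0093, -0.0394, 0.56, -1.32, -3.72], [0, 0.0213, 0.0104, -0.04, 0.56, -1.32, -3.72], [0, 0.0197, 0.0113, -0.0406, 0.56, -1.32, -3.72]]
[[0, 0.018, 0.0121, -0.0411, 0.56, -1.32, -3.72], [0, 0.0162, 0.0128, -0.0416, 0.56, -1.32, -3.72], [0, 0.0144, 0.0134, -0.0421, 0.56, -1.32, -3.72], [0, 0.0125, 0.0139, -0.0426, 0.56, -1.32, -3.72]]
```

Request:
play_rows:
  motion:
    - [0, 0.029, 0.003, -0.036, 0.6, -1.3, -3.7]
    - [0, 0.028, 0.004, -0.037, 0.6, -1.3, -3.7]
    - [0, 0.027, 0.006, -0.037, 0.6, -1.3, -3.7]
    - [0, 0.026, 0.007, -0.038, 0.6, -1.3, -3.7]
    - [0, 0.024, 0.008, -0.039, 0.6, -1.3, -3.7]
    - [0, 0.023, 0.009, -0.039, 0.6, -1.3, -3.7]
    - [0, 0.021, 0.01, -0.04, 0.6, -1.3, -3.7]
    - [0, 0.02, 0.011, -0.041, 0.6, -1.3, -3.7]

```text
time_s: 0.95
tcp_pos: [0.3306, 0.2874, 0.2093]
orientation: [[0.864, 0.489, 0.12], [-0.123, -0.025, 0.992], [0.488, -0.872, 0.039]]
wrist_force: [1.8, -0.2, 0.3]
width: 1.002
```

Request:
play_rows:
  motion:
    - [0, 0.018, 0.012, -0.041, 0.6, -1.3, -3.7]
    - [0, 0.016, 0.013, -0.042, 0.6, -1.3, -3.7]
    - [0, 0.014, 0.013, -0.042, 0.6, -1.3, -3.7]
    - [0, 0.0125, 0.014, -0.043, 0.6, -1.3, -3.7]
    - [0, 0, 0, 0, 0, 0, 0]

```text
time_s: 1.45
tcp_pos: [0.3707, 0.2192, 0.1821]
orientation: [[0.843, 0.529, 0.097], [-0.015, -0.157, 0.987], [0.537, -0.834, -0.125]]
wrist_force: [0.1, -0.9, 0.7]
width: 1.003
```

```bash
python3 - <<'E'
from h import *
c=wcam();np.savez('w1.npz',**{k:np.array(v) for k,v in c.items()})
print(c['fx'],c['position'],read_state()['wrist_force'])
cv2.imwrite('pics/w1.png',c['image'][:,:,::-1])
E
python3 -c "
from plan import *
rows([([.40,.10,.20],ori(-.9,45))],0)"
```

```text
423.5657950896806 [0.23935431 0.24217296 0.26453923] [ 0.81366215 -0.36818598  0.16294331]
[[0, 0.0115, 0.0066, -0.0387, 2.86, 0.23, -4.1], [0, 0.0112, 0.0055, -0.039, 2.86, 0.23, -4.1], [0, 0.011, 0.0043, -0.0392, 2.86, 0.23, -4.1]]
```

View pics/w1.png

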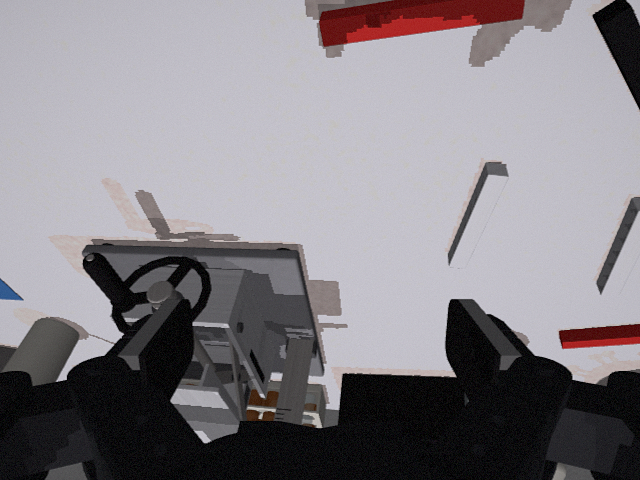

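The picture is rotated half a turn (up is down). It shows the wheel hub at (160,292), the crank grip from (90,260) to (128,295), and the two bars at right. The fingers hide the upper part, so I'll go to a nearly level view for the pointer and cursor.

```bash
python3 -c "
from plan import *
rows([([.50,.14,.175],ori(-.9,70))],0)"
```

```text
[[0, 0.0209, 0.0175, -0.0127, 1.67, 0.51, -7.45], [0, 0.0186, 0.0197, -0.0131, 1.67, 0.51, -7.45], [0, 0.016, 0.0216, -0.0135, 1.67, 0.51, -7.45], [0, 0.0132, 0.0231, -0.0141, 1.67, 0.51, -7.45], [0, 0.0103, 0.0242, -0.0146, 1.67, 0.51, -7.45]]
```

Request:
play_rows:
  motion:
    - [0, 0.021, 0.0175, -0.013, 1.7, 0.5, -7.5]
    - [0, 0.019, 0.02, -0.013, 1.7, 0.5, -7.5]
    - [0, 0.016, 0.022, -0.0135, 1.7, 0.5, -7.5]
    - [0, 0.013, 0.023, -0.014, 1.7, 0.5, -7.5]
    - [0, 0.01, 0.024, -0.0145, 1.7, 0.5, -7.5]
    - [0, 0.005, 0.012, -0.0, 0, 0, 0]

```text
time_s: 2.1
tcp_pos: [0.4053, 0.1745, 0.1217]
orientation: [[0.773, 0.634, 0.02], [0.273, -0.361, 0.891], [0.573, -0.683, -0.453]]
wrist_force: [0.0, -0.0, -0.9]
width: 0.999
```

```bash
python3 -c "
from plan import *
rows([([.50,.14,.175],ori(-.9,70))],0);print(read_state()['q'])"
```

```text
[[0, 0.0189, 0.0072, -0.0106, 3.19, 4.41, -5.91], [0, 0.0188, 0.0086, -0.0096, 3.19, 4.41, -5.91], [0, 0.0186, 0.01, -0.0087, 3.19, 4.41, -5.91], [0, 0.0181, 0.0115, -0.0078, 3.19, 4.41, -5.91], [0, 0.0174, 0.0129, -0.0072, 3.19, 4.41, -5.91]]
[-33.96224477  50.71927518 -44.66316659 140.72498702  86.10868821
  79.61175419 -56.57106591]
```

Too folded for a strong lean this close to the base. I'll view from the station's left instead.

```bash
python3 -c "
from plan import *
rows([([.45,.35,.25],ori(-20,30)),([.626,.267,.18],ori(-54,70))],0,smax=.03,amax=5)"
```

```text
[[0, 0.0195, -0.0153, 0.0124, 1.42, 3.8, 1.76], [0, 0.0181, -0.0156, 0.014, 1.42, 3.8, 1.76], [0, 0.0167, -0.0158, 0.0156, 1.42, 3.8, 1.76], [0, 0.0151, -0.0158, 0.017, 1.42, 3.8, 1.76], [0, 0.0134, -0.0158, 0.0184, 1.42, 3.8, 1.76], [0, 0.0117, -0.0158, 0.0196, 1.42, 3.8, 1.76], [0, 0.0099, -0.0156, 0.0207, 1.42, 3.8, 1.76], [0, 0.008, -0.0153, 0.0217, 1.42, 3.8, 1.76]]
[[0, 0.0121, 0.0143, -0.0016, -2.42, 2.03, -3.53], [0, 0.0112, 0.0151, -0.0006, -2.42, 2.03, -3.53], [0, 0.0103, 0.0157, 0.0004, -2.42, 2.03, -3.53], [0, 0.0092, 0.0163, 0.0015, -2.42, 2.03, -3.53], [0, 0.0082, 0.0168, 0.0025, -2.42, 2.03, -3.53], [0, 0.007, 0.0171, 0.0035, -2.42, 2.03, -3.53], [0, 0.0058, 0.0173, 0.0044, -2.42, 2.03, -3.53], [0, 0.0046, 0.0174, 0.0053, -2.42, 2.03, -3.53]]
[[0, 0.0033, 0.0174, 0.0062, -2.42, 2.03, -3.53], [0, 0.002, 0.0173, 0.007, -2.42, 2.03, -3.53], [0, 0.0007, 0.0171, 0.0078, -2.42, 2.03, -3.53]]
```

Request:
play_rows:
  motion:
    - [0, 0.0195, -0.015, 0.0125, 1.4, 3.8, 1.8]
    - [0, 0.018, -0.0155, 0.014, 1.4, 3.8, 1.8]
    - [0, 0.017, -0.016, 0.0155, 1.4, 3.8, 1.8]
    - [0, 0.015, -0.016, 0.017, 1.4, 3.8, 1.8]
    - [0, 0.0135, -0.016, 0.0185, 1.4, 3.8, 1.8]
    - [0, 0.012, -0.016, 0.0195, 1.4, 3.8, 1.8]
    - [0, 0.01, -0.0155, 0.021, 1.4, 3.8, 1.8]
    - [0, 0.008, -0.015, 0.022, 1.4, 3.8, 1.8]

```text
time_s: 2.9
tcp_pos: [0.4559, 0.3512, 0.2431]
orientation: [[0.811, 0.464, 0.357], [-0.297, -0.2, 0.934], [0.504, -0.863, -0.024]]
wrist_force: [0.1, 0.5, -0.6]
width: 1.004
```

```bash
python3 -c "
from plan import *
s=read_state();print(s['q'])
rows([([.626,.267,.18],ori(-54,70))],0,smax=.04,amax=7)"
```

```text
[-23.77681797  36.57840636 -53.33829148 109.92927421  64.95626698
  70.65661511 -39.82574429]
[[0, 0.0164, 0.0188, -0.002, -3.12, 2.83, -4.77], [0, 0.0148, 0.0201, -0.0002, -3.12, 2.83, -4.77], [0, 0.0131, 0.0213, 0.0016, -3.12, 2.83, -4.77], [0, 0.0111, 0.0221, 0.0034, -3.12, 2.83, -4.77], [0, 0.009, 0.0227, 0.0051, -3.12, 2.83, -4.77], [0, 0.0068, 0.0231, 0.0068, -3.12, 2.83, -4.77], [0, 0.0045, 0.0231, 0.0083, -3.12, 2.83, -4.77], [0, 0.0022, 0.0229, 0.0097, -3.12, 2.83, -4.77]]
```

Request:
play_rows:
  motion:
    - [0, 0.0165, 0.019, -0.002, -3.1, 2.8, -4.8]
    - [0, 0.015, 0.02, 0, -3.1, 2.8, -4.8]
    - [0, 0.013, 0.0215, 0.0015, -3.1, 2.8, -4.8]
    - [0, 0.011, 0.022, 0.0035, -3.1, 2.8, -4.8]
    - [0, 0.009, 0.0225, 0.005, -3.1, 2.8, -4.8]
    - [0, 0.007, 0.023, 0.007, -3.1, 2.8, -4.8]
    - [0, 0.0045, 0.023, 0.008, -3.1, 2.8, -4.8]
    - [0, 0.002, 0.023, 0.0095, -3.1, 2.8, -4.8]

```text
time_s: 3.7
tcp_pos: [0.6375, 0.275, 0.1984]
orientation: [[0.136, 0.578, 0.805], [-0.244, -0.768, 0.593], [0.96, -0.276, 0.037]]
wrist_force: [0.5, 0.7, -0.4]
width: 0.995
```

```bash
python3 -c "
from plan import *
s=read_state();print(s['q'])
rows([([.626,.267,.18],ori(-54,70))],0,smax=.04,amax=7)"
```

```text
[-41.15628236  62.10242921 -23.06785194  85.94615987  79.56179796
 101.18883177 -64.08718026]
[[0, -0.0173, 0.0046, -0.0146, -1.02, -1.89, 3.94]]
```

Request:
play_rows:
  motion:
    - [0, -0.017, 0.0045, -0.0145, -1, -1.9, 3.9]
    - [0, 0, 0, 0, 0, 0, 0]

```text
time_s: 3.9
tcp_pos: [0.628, 0.267, 0.1766]
orientation: [[0.195, 0.557, 0.807], [-0.26, -0.764, 0.59], [0.946, -0.325, -0.004]]
wrist_force: [0.7, 0.6, 1.7]
width: 1.004
```

```bash
python3 - <<'E'
from h import *
c=wcam();np.savez('w2.npz',**{k:np.array(v) for k,v in c.items()})
print(c['position'])
cv2.imwrite('pics/w2.png',cv2.rotate(c['image'][:,:,::-1],cv2.ROTATE_180))
E
```

```text
[0.53577127 0.39294301 0.15916307]
```

View pics/w2.png

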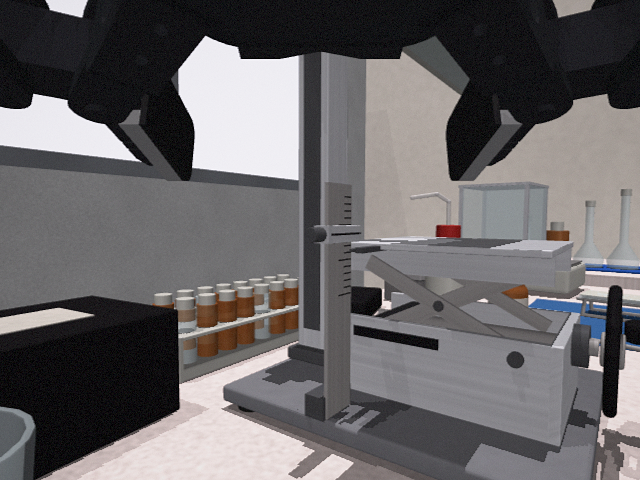

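A level view of the left side: the rule with its cursor at (340,234) and the pointer near (365,243), just below the cursor. I'll enlarge it.

```bash
python3 - <<'E'
import cv2
i=cv2.imread('pics/w2.png');cv2.imwrite('pics/w2c.png',cv2.resize(i[215:265,305:405],None,fx=8,fy=8,interpolation=cv2.INTER_CUBIC))
E
```

```text
(no output)
```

View pics/w2c.png

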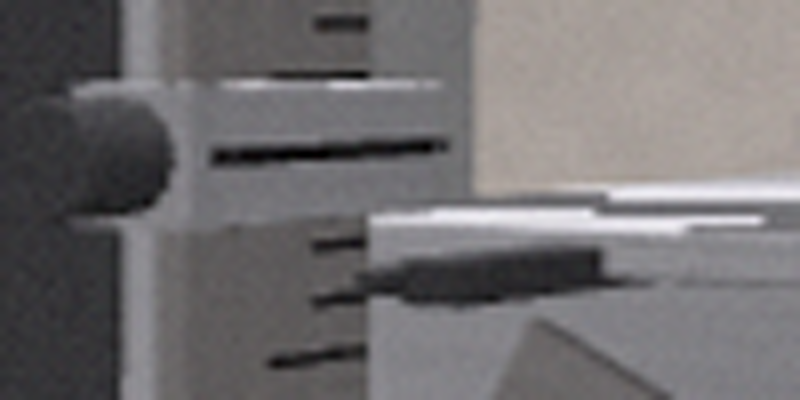

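```bash
python3 - <<'E'
from h import *
w=load('w2');t=load('top');s=load('scene')
def at(u,v,y):
    p,d=ray(w,(639-u,479-v));d=d[0];k=(y-p[1])/d[1];return p+d*k
f=lambda a,b:(305+a/8,215+b/8)
for y in(.130,.134,.138):
  print(y,'tip',at(*f(358,280),y))
print('line mid',at(*f(330,151.5),.134),'ends',at(*f(212,157),.149),at(*f(447,146),.119))
for b in (24,76,245,300,357):print(at(*f(340,b),.130)[2])
# station: foot corners in w2, hub and grip in w1
W=load('w1')
hub=tri(W,(160,292),t,(312,235));print('hub',hub)
print('hub ray x=.541',*[ (lambda p,d:p+d*((.541-p[0])/d[0]))(*[a if a.ndim==1 else a[0] for a in ray(W,u)]) for u in [(160,292),(127,297)]])
a,b=[a if a.ndim==1 else a[0] for a in ray(W,(92,262))];print('grip front',a+b*((.481-a[0])/b[0]))
E
```

```text
0.13 tip [0.70051834 0.13       0.13522523]
0.134 tip [0.69801214 0.134      0.13558938]
0.138 tip [0.69550593 0.138      0.13595353]
line mid [0.70110909 0.134      0.14710591] ends [0.70374248 0.149      0.14700237] [0.69773601 0.119      0.14726241]
0.15862172002424196
0.15386704526282835
0.1383544715620686
0.13328615279674955
0.1280231958653247
hub (array([0.5409305 , 0.04340495, 0.06729635]), np.float64(0.0025055538092980025))
hub ray x=.541 [0.541      0.04185805 0.06670559] [0.541      0.01260607 0.07382693]
grip front [0.481      0.01411579 0.08135924]
```

The tip is at z≈0.1355 and the line at 0.1471, so the lift needed is about 11.6 mm, or 1.68 turns (605°). The pointer position puts the platform centre near (0.653, 0.042). The crank grip sits about 20° above the right-hand side. Now to the crank.

```bash
python3 -c "
from plan import *
rows([([.50,.29,.26],ori(-27,40)),([.492,.012,.19],ori(0,18))],0,smax=.035,amax=7)"
```

```text
[[0, 0.008, -0.0193, -0.0151, 3.74, -2.53, 5.07], [0, 0.0056, -0.0208, -0.0141, 3.74, -2.53, 5.07], [0, 0.0031, -0.0221, -0.0129, 3.74, -2.53, 5.07], [0, 0.0006, -0.0231, -0.0115, 3.74, -2.53, 5.07], [0, -0.002, -0.0237, -0.0099, 3.74, -2.53, 5.07], [0, -0.0045, -0.024, -0.0082, 3.74, -2.53, 5.07], [0, 0.0051, 0.0145, -0.0279, 1.46, -2.64, 2.4], [0, 0.0044, 0.0135, -0.0285, 1.46, -2.64, 2.4]]
[[0, 0.0036, 0.0126, -0.029, 1.46, -2.64, 2.4], [0, 0.0028, 0.0118, -0.0295, 1.46, -2.64, 2.4], [0, 0.0019, 0.0109, -0.0299, 1.46, -2.64, 2.4], [0, 0.001, 0.0101, -0.0302, 1.46, -2.64, 2.4], [0, -0.0, 0.0093, -0.0305, 1.46, -2.64, 2.4], [0, -0.0011, 0.0085, -0.0307, 1.46, -2.64, 2.4], [0, -0.0021, 0.0078, -0.0308, 1.46, -2.64, 2.4]]
```

Request:
play_rows:
  motion:
    - [0, 0.008, -0.0195, -0.015, 3.7, -2.5, 5.1]
    - [0, 0.0055, -0.021, -0.014, 3.7, -2.5, 5.1]
    - [0, 0.003, -0.022, -0.013, 3.7, -2.5, 5.1]
    - [0, 0.0005, -0.023, -0.0115, 3.7, -2.5, 5.1]
    - [0, -0.002, -0.0235, -0.01, 3.7, -2.5, 5.1]
    - [0, -0.0045, -0.024, -0.008, 3.7, -2.5, 5.1]
    - [0, 0.005, 0.0145, -0.028, 1.5, -2.6, 2.4]
    - [0, 0.0045, 0.0135, -0.0285, 1.5, -2.6, 2.4]

```text
time_s: 4.75
tcp_pos: [0.4949, 0.2408, 0.2536]
orientation: [[0.771, 0.552, 0.316], [-0.254, -0.187, 0.949], [0.583, -0.812, -0.004]]
wrist_force: [1.6, -0.8, -0.1]
width: 0.999
```

```bash
python3 -c "
from plan import *
print(read_state()['q'])
rows([([.492,.012,.19],ori(0,18)),([.496,.0106,.064],ori(0,18))],0,smax=.035,amax=7)"
```

```text
[-13.19880963  29.68443282 -51.00636828 122.30003914  74.22776452
  60.91612708 -40.36495524]
[[0, 0.0027, 0.0133, -0.0311, 1.22, -2.34, 2.5], [0, 0.002, 0.0125, -0.0315, 1.22, -2.34, 2.5], [0, 0.0012, 0.0118, -0.0318, 1.22, -2.34, 2.5], [0, 0.0004, 0.011, -0.0321, 1.22, -2.34, 2.5], [0, -0.0004, 0.0104, -0.0323, 1.22, -2.34, 2.5], [0, -0.0013, 0.0097, -0.0325, 1.22, -2.34, 2.5], [0, -0.0022, 0.0091, -0.0326, 1.22, -2.34, 2.5], [0, -0.0088, 0.0303, -0.0004, 0.0, 0.0, 0.0]]
[[0, -0.0088, 0.0303, -0.0004, 0.0, 0.0, 0.0], [0, -0.0088, 0.0303, -0.0004, 0.0, 0.0, 0.0], [0, -0.0088, 0.0303, -0.0004, 0.0, 0.0, 0.0]]
```

Request:
play_rows:
  motion:
    - [0, 0.0025, 0.0135, -0.031, 1.2, -2.3, 2.5]
    - [0, 0.002, 0.0125, -0.0315, 1.2, -2.3, 2.5]
    - [0, 0.001, 0.012, -0.032, 1.2, -2.3, 2.5]
    - [0, 0.0005, 0.011, -0.032, 1.2, -2.3, 2.5]
    - [0, -0.0005, 0.0105, -0.0325, 1.2, -2.3, 2.5]
    - [0, -0.0015, 0.0095, -0.0325, 1.2, -2.3, 2.5]
    - [0, -0.002, 0.009, -0.0325, 1.2, -2.3, 2.5]

```text
time_s: 5.45
tcp_pos: [0.4965, 0.0041, 0.1988]
orientation: [[0.945, 0.326, -0.019], [0.023, -0.011, 1.0], [0.326, -0.945, -0.018]]
wrist_force: [-0.3, 0.3, -0.2]
width: 0.999
```

```bash
python3 -c "
from plan import *
print(read_state()['q'])
rows([([.496,.0106,.15],ori(0,18)),([.496,.0106,.064],ori(0,18))],0,smax=.035,amax=7)"
```

```text
[ 34.58156761  28.39083924 -55.5189508  129.21618619  66.51847194
  30.80027254  19.51650075]
[[0, -0.0081, 0.023, 0.0037, 0.31, 0.67, 0.51], [0, -0.008, 0.023, 0.0035, 0.31, 0.67, 0.51], [0, -0.0089, 0.0273, 0.0, 0.0, 0.0, 0.0], [0, -0.0089, 0.0273, 0.0, 0.0, 0.0, 0.0], [0, -0.0089, 0.0273, 0.0, 0.0, 0.0, 0.0]]
```

Request:
play_rows:
  motion:
    - [0, -0.008, 0.023, 0.0035, 0.3, 0.7, 0.5]
    - [0, -0.008, 0.023, 0.0035, 0.3, 0.7, 0.5]
    - [0, 0, 0, 0, 0, 0, 0]

```text
time_s: 5.75
tcp_pos: [0.4983, -0.0067, 0.1496]
orientation: [[0.95, 0.312, 0.021], [-0.015, -0.021, 1.0], [0.312, -0.95, -0.016]]
wrist_force: [-1.3, -0.1, 0.2]
width: 0.999
```

```bash
python3 -c "
from plan import *
print(read_state()['q'])
rows([([.496,.0106,.064],ori(0,18))],0,smax=.035,amax=7)
from h import *
c=wcam();cv2.imwrite('pics/w3.png',c['image'][:,:,::-1])
# predicted grip position: front end and back end
for y,z in((.0106,.082),):
  print(proj(c,[[.481,y,z],[.535,y,z],[.541,.0437,.07]]))
"
```

```text
[ 29.32891101  33.10990198 -48.03220205 131.2667584   79.97537419
  28.63555749   5.45029735]
[[0, -0.0097, 0.0267, 0.0062, 0.41, -0.29, 0.06], [0, -0.0097, 0.0268, 0.0061, 0.41, -0.29, 0.06], [0, -0.0096, 0.0269, 0.0059, 0.41, -0.29, 0.06]]
[[357.72707593 181.75546025]
 [354.89341244 271.29834883]
 [411.24071556 266.02484168]]
```

View pics/w3.png

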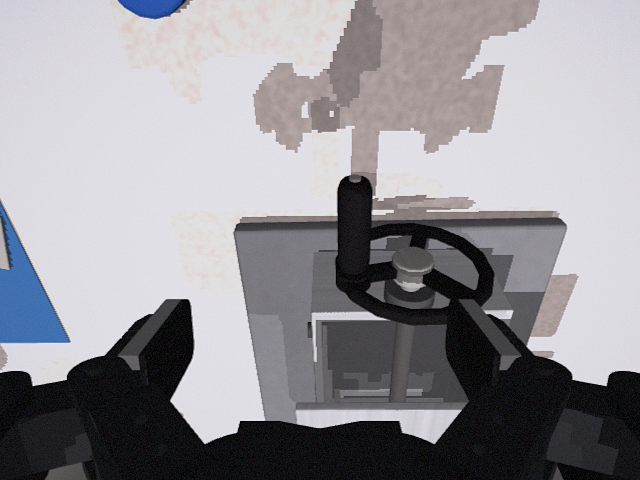

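The wrist view agrees with the estimate: the grip's front end is at (355,180) and the hub at (412,258), with predictions within 8 px. Descend and grip.

Request:
play_rows:
  motion:
    - [0, -0.0095, 0.027, 0.006, 0.4, -0.3, 0]
    - [0, -0.0095, 0.027, 0.006, 0.4, -0.3, 0]
    - [0, -0.0095, 0.027, 0.006, 0.4, -0.3, 0]
    - [0, 0, 0, 0, 0, 0, 0]

```text
time_s: 6.2
tcp_pos: [0.5037, 0.0145, 0.0696]
orientation: [[0.945, 0.328, -0.012], [0.014, -0.004, 1.0], [0.328, -0.945, -0.008]]
wrist_force: [-1.3, 0.1, 0.2]
width: 1.001
```

```bash
python3 -c "
from plan import *
print(read_state()['q'])
rows([([.496,.0106,.064],ori(0,18))],0,smax=.035,amax=7)"
```

```text
[ 24.00497433  44.89950096 -45.72886083 134.50716036 107.54989447
  34.45549807 -20.44754254]
[[0, -0.0091, 0.0028, -0.0037, 0.22, 0.77, 1.16]]
```

```bash
python3 -c "
from plan import *
rows([([.4925,.0106,.064],ori(0,10))],0,smax=.035,amax=5)"
```

```text
[[0, -0.0062, 0.0008, -0.0018, 0.14, 0.38, 4.58], [0, -0.0061, 0.0013, -0.0019, 0.14, 0.38, 4.58]]
```

Request:
play_rows:
  motion:
    - [0, -0.006, 0.001, -0.002, 0.1, 0.4, 4.6]
    - [0, -0.006, 0.0015, -0.002, 0.1, 0.4, 4.6]
    - [0, 0, 0, 0, 0, 0, 0]
    - [255, 0, 0, 0, 0, 0, 0]
    - [255, 0, 0, 0, 0, 0, 0]
    - [255, 0, 0, 0, 0, 0, 0]
    - [255, 0, 0, 0, 0, 0, 0]
    - [255, 0, 0, 0, 0, 0, 0]
  force: 40

```text
time_s: 7.0
tcp_pos: [0.4978, 0.0101, 0.074]
orientation: [[0.979, 0.204, -0.008], [0.01, -0.011, 1.0], [0.204, -0.979, -0.013]]
wrist_force: [0.1, -2.7, 1.4]
width: 0.19
```

```bash
cat > crank.py <<'E'
import sys
from plan import *
import numpy as np
CY,CZ=.0437,.07
def state():
    s=read_state();r=R.from_matrix(s['orientation']);g=np.array(s['tcp_pos'])-.019*r.as_matrix()[:,1]
    a=np.degrees(np.arctan2(CZ-g[2],CY-g[1])) # clockwise from right, seen from front
    return s,r,g,a
s,r,g,a=state()
print('grip',g.round(4),'ang',a.round(1),'rad',np.hypot(g[1]-CY,g[2]-CZ).round(4),'F',s['wrist_force'].round(1) if hasattr(s['wrist_force'],'round') else s['wrist_force'],'q4',s['q'][3],'w',s['width'])
if len(sys.argv)>1:
    n,step=int(sys.argv[1]),float(sys.argv[2]);X=.4925;T=ori(0,10);w=[]
    for i in range(1,n+1):
        b=np.radians(a+step*i);gp=np.array([X-.019*np.sin(np.radians(10)),CY-.035*np.cos(b),CZ-.035*np.sin(b)])
        w.append((gp+.019*T.as_matrix()[:,1],T))
    rows(w,255)
E
python3 crank.py 8 25
```

```text
grip [0.494  0.0103 0.0926] ang -34.1 rad 0.0403 F [ 0.1 -2.7  1.4] q4 128.62250263520548 w 0.18959904210592704
[[255, -0.0087, 0.0157, -0.0007, 0.62, 0.58, 1.76], [255, -0.0026, 0.0149, 0.0009, 0.0, 0.0, 0.0], [255, -0.0023, 0.0131, 0.0072, 0.0, 0.0, 0.0], [255, -0.0016, 0.0089, 0.0122, 0.0, 0.0, 0.0], [255, -0.0005, 0.003, 0.0148, 0.0, 0.0, 0.0], [255, 0.0006, -0.0034, 0.0147, 0.0, 0.0, 0.0], [255, 0.0016, -0.0093, 0.0119, 0.0, 0.0, 0.0], [255, 0.0024, -0.0133, 0.0068, 0.0, 0.0, 0.0]]
```

Gripped, with the cylinder about 9.5 mm behind the TCP. The start angle is −21.5°, so the goal is 583.5°.

```bash
sed -i 's/\.019/.0095/g; s/X=.4925/X=.494/' crank.py; python3 crank.py 8 25
```

```text
grip [0.4959 0.0102 0.0833] ang -21.7 rad 0.036 F [ 0.1 -2.7  1.4] q4 128.62250263520548 w 0.18959904210592704
[[255, -0.0069, 0.0143, -0.0012, 0.62, 0.58, 1.76], [255, -0.0025, 0.0144, 0.0041, 0.0, 0.0, 0.0], [255, -0.002, 0.0113, 0.0099, 0.0, 0.0, 0.0], [255, -0.0011, 0.0061, 0.0138, 0.0, 0.0, 0.0], [255, 0.0, -0.0002, 0.0151, 0.0, 0.0, 0.0], [255, 0.0011, -0.0065, 0.0136, 0.0, 0.0, 0.0], [255, 0.002, -0.0116, 0.0096, 0.0, 0.0, 0.0], [255, 0.0026, -0.0145, 0.0037, 0.0, 0.0, 0.0]]
```

Request:
play_rows:
  motion:
    - [255, -0.005, 0.014, -0.001, 0.6, 0.6, 1.0]
    - [255, -0.0025, 0.0145, 0.004, 0, 0, 0]
    - [255, -0.002, 0.0115, 0.01, 0, 0, 0]
    - [255, -0.001, 0.006, 0.014, 0, 0, 0]
  force: 60

```text
time_s: 7.4
tcp_pos: [0.498, 0.0447, 0.0295]
orientation: [[0.981, 0.194, -0.01], [0.007, 0.015, 1.0], [0.195, -0.981, 0.013]]
wrist_force: [-9.7, -1.1, 44.8]
width: 0.18
```

```bash
python3 crank.py 8 25
```

```text
grip [0.4961 0.0446 0.0389] ang 91.6 rad 0.0311 F [-9.7 -1.1 44.8] q4 128.77552211694092 w 0.1804819860292637
[[255, -0.0038, -0.0004, 0.0147, -0.87, 0.43, 1.21], [255, 0.0017, -0.0094, 0.0118, 0.0, 0.0, 0.0], [255, 0.0024, -0.0134, 0.0066, 0.0, 0.0, 0.0], [255, 0.0026, -0.0149, 0.0002, 0.0, 0.0, 0.0], [255, 0.0024, -0.0136, -0.0062, 0.0, 0.0, 0.0], [255, 0.0017, -0.0098, -0.0115, 0.0, 0.0, 0.0], [255, 0.0007, -0.0041, -0.0146, 0.0, 0.0, 0.0], [255, -0.0004, 0.0024, -0.015, 0.0, 0.0, 0.0]]
```

Request:
play_rows:
  motion:
    - [255, 0, 0, 0.001, 0, 0, 0]

```text
time_s: 7.5
tcp_pos: [0.4977, 0.0485, 0.0309]
orientation: [[0.98, 0.196, -0.015], [0.012, 0.017, 1.0], [0.197, -0.98, 0.015]]
wrist_force: [-5.2, -3.4, 20.3]
width: 0.178
```

```bash
python3 crank.py 8 25
```

```text
grip [0.4958 0.0483 0.0402] ang 98.8 rad 0.0302 F [-5.2 -3.4 20.3] q4 128.85611389194602 w 0.17776474857209748
[[255, -0.0033, -0.0011, 0.0148, -0.99, 0.68, 1.33], [255, 0.0019, -0.0108, 0.0105, 0.0, 0.0, 0.0], [255, 0.0025, -0.0141, 0.0049, 0.0, 0.0, 0.0], [255, 0.0026, -0.0148, -0.0017, 0.0, 0.0, 0.0], [255, 0.0022, -0.0128, -0.0079, 0.0, 0.0, 0.0], [255, 0.0015, -0.0083, -0.0126, 0.0, 0.0, 0.0], [255, 0.0004, -0.0023, -0.015, 0.0, 0.0, 0.0], [255, -0.0007, 0.0042, -0.0145, 0.0, 0.0, 0.0]]
```

```bash
sed -i 's/\.0095/.005/g;s/X=.494/X=.496/' crank.py; python3 crank.py 4 22
```

```text
grip [0.4967 0.0484 0.0358] ang 97.8 rad 0.0345 F [-5.2 -3.4 20.3] q4 128.85611389194602 w 0.17776474857209748
[[255, -0.0007, -0.0038, 0.0127, -0.99, 0.68, 1.33], [255, 0.0015, -0.0086, 0.0101, 0.0, 0.0, 0.0], [255, 0.0021, -0.0117, 0.0061, 0.0, 0.0, 0.0], [255, 0.0023, -0.0131, 0.0012, 0.0, 0.0, 0.0]]
```

Request:
play_rows:
  motion:
    - [255, -0.0005, -0.004, 0.0125, -0.5, 0.5, 0.5]
    - [255, 0.0015, -0.0085, 0.01, 0, 0, 0]
    - [255, 0.002, -0.0115, 0.006, 0, 0, 0]
    - [255, 0.0025, -0.013, 0.001, 0, 0, 0]

```text
time_s: 7.9
tcp_pos: [0.4972, 0.0793, 0.0684]
orientation: [[0.982, 0.189, -0.009], [0.007, 0.009, 1.0], [0.189, -0.982, 0.008]]
wrist_force: [2.5, -2.7, -2.7]
width: 0.18
```

```bash
python3 crank.py 6 22
```

```text
grip [0.4962 0.0792 0.0733] ang -174.7 rad 0.0357 F [ 2.5 -2.7 -2.7] q4 127.09202199853868 w 0.18039596102476405
[[255, 0.0012, -0.0128, -0.0044, -0.53, 0.42, 0.9], [255, 0.0018, -0.0103, -0.0083, 0.0, 0.0, 0.0], [255, 0.0012, -0.0065, -0.0116, 0.0, 0.0, 0.0], [255, 0.0003, -0.0018, -0.0132, 0.0, 0.0, 0.0], [255, -0.0006, 0.0032, -0.0129, 0.0, 0.0, 0.0], [255, -0.0014, 0.0078, -0.0108, 0.0, 0.0, 0.0]]
```

Request:
play_rows:
  motion:
    - [255, 0.0015, -0.013, -0.0045, -0.3, 0.3, 0.5]
    - [255, 0.002, -0.0105, -0.0085, 0, 0, 0]
    - [255, 0.001, -0.0065, -0.0115, 0, 0, 0]
    - [255, 0.0005, -0.002, -0.013, 0, 0, 0]

```text
time_s: 8.3
tcp_pos: [0.4975, 0.0446, 0.1021]
orientation: [[0.983, 0.183, -0.012], [0.01, 0.01, 1.0], [0.183, -0.983, 0.008]]
wrist_force: [1.2, 2.3, -6.9]
width: 0.18
```

```bash
python3 crank.py 8 22
```

```text
grip [0.4966 0.0446 0.107 ] ang -91.3 rad 0.0371 F [ 1.2  2.3 -6.9] q4 126.29221173975259 w 0.17958170903035925
[[255, -0.0024, 0.0038, -0.0133, -0.54, 0.58, 0.54], [255, -0.0012, 0.0069, -0.0114, 0.0, 0.0, 0.0], [255, -0.0019, 0.0106, -0.0079, 0.0, 0.0, 0.0], [255, -0.0022, 0.0127, -0.0033, 0.0, 0.0, 0.0], [255, -0.0023, 0.013, 0.0018, 0.0, 0.0, 0.0], [255, -0.002, 0.0114, 0.0066, 0.0, 0.0, 0.0], [255, -0.0014, 0.0082, 0.0105, 0.0, 0.0, 0.0], [255, -0.0007, 0.0037, 0.0128, 0.0, 0.0, 0.0]]
```

Request:
play_rows:
  motion:
    - [255, -0.001, 0.003, -0.0135, -0.3, 0.3, 0.3]
    - [255, -0.0012, 0.007, -0.0115, 0, 0, 0]
    - [255, -0.002, 0.0105, -0.008, 0, 0, 0]
    - [255, -0.002, 0.0125, -0.0035, 0, 0, 0]
    - [255, -0.0023, 0.013, 0.002, 0, 0, 0]

```text
time_s: 8.8
tcp_pos: [0.4978, 0.0113, 0.0545]
orientation: [[0.983, 0.181, -0.01], [0.008, 0.013, 1.0], [0.181, -0.983, 0.011]]
wrist_force: [0.9, 2.8, 4.1]
width: 0.176
```

```bash
sed -i 's/CY,CZ=.0437,.07/CY,CZ=.044,.07/;s/\.005/.004/g' crank.py; python3 crank.py 8 22
```

```text
grip [0.497  0.0112 0.0584] ang 19.4 rad 0.0348 F [0.9 2.8 4.1] q4 127.91089215552961 w 0.17567058396782476
[[255, -0.0038, 0.0112, 0.0064, -0.72, 0.43, 0.42], [255, -0.0014, 0.008, 0.0106, 0.0, 0.0, 0.0], [255, -0.0006, 0.0035, 0.0129, 0.0, 0.0, 0.0], [255, 0.0003, -0.0015, 0.0133, 0.0, 0.0, 0.0], [255, 0.0011, -0.0063, 0.0117, 0.0, 0.0, 0.0], [255, 0.0018, -0.0101, 0.0085, 0.0, 0.0, 0.0], [255, 0.0022, -0.0125, 0.004, 0.0, 0.0, 0.0], [255, 0.0023, -0.0131, -0.001, 0.0, 0.0, 0.0]]
```

Request:
play_rows:
  motion:
    - [255, -0.002, 0.011, 0.0065, -0.3, 0.3, 0.2]
    - [255, -0.0014, 0.008, 0.0105, 0, 0, 0]
    - [255, -0.0006, 0.0035, 0.013, 0, 0, 0]
    - [255, 0.0003, -0.0015, 0.0135, 0, 0, 0]
    - [255, 0.001, -0.006, 0.0115, 0, 0, 0]

```text
time_s: 9.3
tcp_pos: [0.4973, 0.0645, 0.0381]
orientation: [[0.984, 0.179, -0.004], [0.004, 0.001, 1.0], [0.179, -0.984, 0.001]]
wrist_force: [0.8, -3.4, -0.0]
width: 0.18
```

```bash
python3 crank.py 6 22
```

```text
grip [0.4966 0.0645 0.042 ] ang 126.3 rad 0.0347 F [ 0.8 -3.4 -0. ] q4 127.47470988695353 w 0.18032245880664158
[[255, 0.0005, -0.0096, 0.0093, -0.08, 0.22, 0.29], [255, 0.0022, -0.0123, 0.0047, 0.0, 0.0, 0.0], [255, 0.0023, -0.0132, -0.0003, 0.0, 0.0, 0.0], [255, 0.0021, -0.0121, -0.0053, 0.0, 0.0, 0.0], [255, 0.0016, -0.0093, -0.0095, 0.0, 0.0, 0.0], [255, 0.0009, -0.0051, -0.0123, 0.0, 0.0, 0.0]]
```

Request:
play_rows:
  motion:
    - [255, 0.001, -0.0095, 0.0095, 0, 0.2, 0.2]
    - [255, 0.0022, -0.0123, 0.0047, 0, 0, 0]
    - [255, 0.0023, -0.013, -0.0003, 0, 0, 0]
    - [255, 0.002, -0.012, -0.0055, 0, 0, 0]
    - [255, 0.0005, -0.003, -0.003, 0, 0, 0]
    - [255, 0, 0, 0, 0, 0, 0]

```text
time_s: 9.9
tcp_pos: [0.4972, 0.0719, 0.0881]
orientation: [[0.985, 0.175, -0.007], [0.007, 0.004, 1.0], [0.175, -0.985, 0.003]]
wrist_force: [-0.5, 1.0, 1.6]
width: 0.183
```

```bash
python3 crank.py 2 5; python3 - <<'E'
from h import *
for n in('top','scene'):
    c=camera(n);np.savez(n+'2.npz',**{k:np.array(v) for k,v in c.items()})
E
```

```text
grip [0.4965 0.0719 0.092 ] ang -141.7 rad 0.0355 F [-0.5  1.   1.6] q4 125.87312132771869 w 0.18255670312618633
[[255, -0.0009, -0.0022, -0.0024, -0.21, 0.39, 0.09], [255, 0.0004, -0.0021, -0.0022, 0.0, 0.0, 0.0]]
```

Crank angle 578°, so about 595° turned (11.4 mm). Release, back off, and re-check from the side view.

Request:
play_rows:
  motion:
    - [0, 0, 0, 0, 0, 0, 0]
    - [0, 0, 0, 0, 0, 0, 0]
    - [0, 0, -0.002, 0, 0, 0, 0]
    - [0, 0, -0.03, 0, 0, 0, 0]
    - [0, 0, -0.035, 0, 0, 0, 0]
    - [0, 0, -0.035, 0, 0, 0, 0]
    - [0, 0, -0.035, 0.01, 0, 0, 0]

```text
time_s: 10.7
tcp_pos: [0.4687, 0.0769, 0.2196]
orientation: [[0.988, 0.157, -0.002], [0.003, -0.005, 1.0], [0.156, -0.988, -0.006]]
wrist_force: [0.0, -0.6, -0.4]
width: 0.999
```

```bash
python3 -c "
from plan import *
print(read_state()['q'])
rows([([.50,.29,.26],ori(-27,40)),([.626,.267,.18],ori(-54,70))],0,smax=.035,amax=6)"
```

```text
[ 27.56964188  28.78988313 -59.56332462 121.46758577  44.47663252
  43.51322836  30.06464809]
[[0, 0.0054, -0.0052, 0.0304, -1.58, 3.58, -4.33], [0, 0.0039, -0.0056, 0.0306, -1.58, 3.58, -4.33], [0, 0.0024, -0.0063, 0.0306, -1.58, 3.58, -4.33], [0, 0.001, -0.007, 0.0305, -1.58, 3.58, -4.33], [0, -0.0003, -0.0078, 0.0303, -1.58, 3.58, -4.33], [0, -0.0016, -0.0087, 0.03, -1.58, 3.58, -4.33], [0, -0.0028, -0.0097, 0.0297, -1.58, 3.58, -4.33], [0, 0.0061, 0.02, 0.0052, -3.2, 2.24, -4.21]]
[[0, 0.0044, 0.0201, 0.0066, -3.2, 2.24, -4.21], [0, 0.0026, 0.0199, 0.0078, -3.2, 2.24, -4.21], [0, 0.0008, 0.0196, 0.009, -3.2, 2.24, -4.21], [0, -0.0009, 0.0191, 0.0101, -3.2, 2.24, -4.21], [0, -0.0027, 0.0183, 0.011, -3.2, 2.24, -4.21], [0, -0.0045, 0.0174, 0.0119, -3.2, 2.24, -4.21]]
```

Request:
play_rows:
  motion:
    - [0, 0.0055, -0.005, 0.0305, -1.6, 3.6, -4.3]
    - [0, 0.004, -0.0055, 0.0305, -1.6, 3.6, -4.3]
    - [0, 0.0025, -0.0065, 0.0305, -1.6, 3.6, -4.3]
    - [0, 0.001, -0.007, 0.0305, -1.6, 3.6, -4.3]
    - [0, -0.0005, -0.008, 0.0305, -1.6, 3.6, -4.3]
    - [0, -0.0015, -0.0085, 0.03, -1.6, 3.6, -4.3]
    - [0, -0.003, -0.0095, 0.03, -1.6, 3.6, -4.3]
    - [0, 0.006, 0.02, 0.005, -3.2, 2.2, -4.2]

```text
time_s: 11.5
tcp_pos: [0.5269, 0.2801, 0.2574]
orientation: [[0.592, 0.596, 0.543], [-0.382, -0.386, 0.84], [0.71, -0.704, -0.001]]
wrist_force: [1.1, 0.1, -0.4]
width: 1.002
```

```bash
python3 -c "
from plan import *
print(read_state()['q'])
rows([([.626,.267,.18],ori(-54,70))],0,smax=.035,amax=6)"
```

```text
[-32.31585248  35.67630112 -35.15816612 110.98665526  70.80233101
  72.90866783 -51.17138696]
[[0, 0.0014, 0.0198, 0.0071, -2.99, 1.9, -4.08], [0, -0.0002, 0.0194, 0.0082, -2.99, 1.9, -4.08], [0, -0.0019, 0.0189, 0.0091, -2.99, 1.9, -4.08], [0, -0.0035, 0.0182, 0.01, -2.99, 1.9, -4.08], [0, -0.0051, 0.0173, 0.0108, -2.99, 1.9, -4.08], [0, -0.0067, 0.0163, 0.0115, -2.99, 1.9, -4.08]]
```

Request:
play_rows:
  motion:
    - [0, 0.0015, 0.02, 0.007, -3, 1.9, -4.1]
    - [0, 0, 0.0195, 0.008, -3, 1.9, -4.1]
    - [0, -0.002, 0.019, 0.009, -3, 1.9, -4.1]
    - [0, -0.0035, 0.018, 0.01, -3, 1.9, -4.1]
    - [0, -0.005, 0.0175, 0.011, -3, 1.9, -4.1]
    - [0, -0.0065, 0.0165, 0.0115, -3, 1.9, -4.1]
    - [0, 0, 0, 0, 0, 0, 0]

```text
time_s: 12.2
tcp_pos: [0.6276, 0.2687, 0.1722]
orientation: [[0.187, 0.549, 0.814], [-0.258, -0.772, 0.58], [0.948, -0.319, -0.003]]
wrist_force: [0.4, -0.8, -0.2]
width: 0.999
```

```bash
python3 - <<'E'
from h import *
from plan import rows,ori
c=wcam();np.savez('w4.npz',**{k:np.array(v) for k,v in c.items()})
i=cv2.rotate(c['image'][:,:,::-1],cv2.ROTATE_180)
u=639-proj(c,[[.70,.134,.147]])[0][0];v=479-proj(c,[[.70,.134,.147]])[0][1];x,y=int(u)-50,int(v)-25
print(x,y,c['position'])
cv2.imwrite('pics/w4c.png',cv2.resize(i[y:y+50,x:x+100],None,fx=8,fy=8,interpolation=cv2.INTER_CUBIC))
rows([([.50,.37,.26],ori(-5,0))],0,smax=.04,amax=7)
E
```

```text
295 204 [0.53701048 0.39566343 0.15378413]
[[0, 0.0024, -0.0135, -0.0034, 2.36, -3.28, 5.12], [0, 0.001, -0.0137, -0.003, 2.36, -3.28, 5.12], [0, -0.0004, -0.0139, -0.0024, 2.36, -3.28, 5.12], [0, -0.0018, -0.0139, -0.0018, 2.36, -3.28, 5.12], [0, -0.0031, -0.0137, -0.0011, 2.36, -3.28, 5.12], [0, -0.0043, -0.0134, -0.0003, 2.36, -3.28, 5.12], [0, -0.0055, -0.013, 0.0005, 2.36, -3.28, 5.12], [0, -0.0066, -0.0124, 0.0014, 2.36, -3.28, 5.12]]
[[0, -0.0076, -0.0117, 0.0023, 2.36, -3.28, 5.12], [0, -0.0084, -0.0109, 0.0032, 2.36, -3.28, 5.12], [0, -0.0091, -0.0099, 0.0041, 2.36, -3.28, 5.12], [0, -0.0097, -0.0089, 0.0051, 2.36, -3.28, 5.12], [0, -0.0101, -0.0078, 0.006, 2.36, -3.28, 5.12]]
```

View pics/w4c.png

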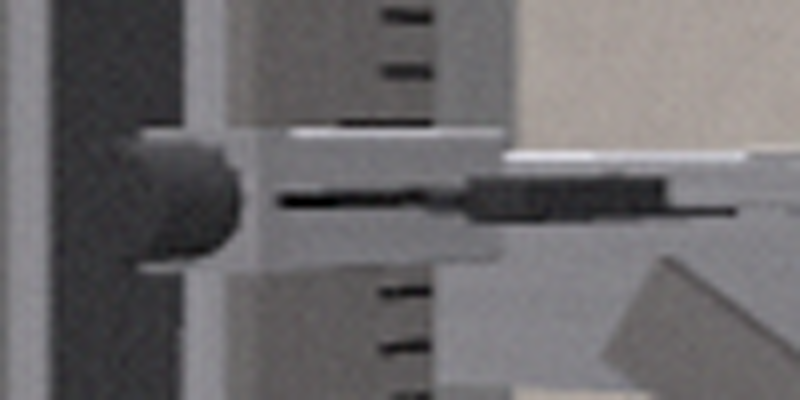

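The tip (420,195) now lies on the line (about row 197), so it is level to about 0.3 mm. Next, look down on the bars.

Request:
play_rows:
  motion:
    - [0, 0.0025, -0.0135, -0.0035, 2.4, -3.3, 5.1]
    - [0, 0.001, -0.0135, -0.003, 2.4, -3.3, 5.1]
    - [0, -0.0005, -0.014, -0.0025, 2.4, -3.3, 5.1]
    - [0, -0.002, -0.014, -0.002, 2.4, -3.3, 5.1]
    - [0, -0.003, -0.0135, -0.001, 2.4, -3.3, 5.1]
    - [0, -0.0045, -0.0135, -0.0005, 2.4, -3.3, 5.1]
    - [0, -0.0055, -0.013, 0.0005, 2.4, -3.3, 5.1]
    - [0, -0.0065, -0.0125, 0.0015, 2.4, -3.3, 5.1]

```text
time_s: 13.05
tcp_pos: [0.5365, 0.334, 0.2404]
orientation: [[0.86, 0.368, 0.354], [-0.27, -0.261, 0.927], [0.433, -0.893, -0.125]]
wrist_force: [0.5, -0.5, 0.6]
width: 1.002
```

Request:
play_rows:
  motion:
    - [0, -0.0075, -0.0115, 0.0025, 2.4, -3.3, 5.1]
    - [0, -0.0085, -0.011, 0.003, 2.4, -3.3, 5.1]
    - [0, -0.009, -0.01, 0.004, 2.4, -3.3, 5.1]
    - [0, -0.0095, -0.009, 0.005, 2.4, -3.3, 5.1]
    - [0, -0.01, -0.008, 0.006, 2.4, -3.3, 5.1]
    - [0, 0, 0, 0, 0, 0, 0]

```text
time_s: 13.65
tcp_pos: [0.4803, 0.3672, 0.2938]
orientation: [[1.0, -0.008, 0.018], [-0.018, 0.03, 0.999], [-0.008, -1.0, 0.03]]
wrist_force: [0.5, -0.7, 0.1]
width: 1.003
```

```bash
python3 - <<'E'
from h import *
s=read_state();print(s['tcp_pos'],s['orientation'],s['q'])
c=wcam();np.savez('w5.npz',**{k:np.array(v) for k,v in c.items()})
i=c['image'][:,:,::-1].copy();cv2.imwrite('pics/w5.png',i)
P=proj(c,[[.533,.436,.0075],[.503,.314,.0075]]);print(P)
E
```

```text
[0.4803443  0.36716822 0.29377434] [[ 0.99979836 -0.00783192  0.0184908 ]
 [-0.01825058  0.02970624  0.99939204]
 [-0.00837645 -0.99952799  0.02955731]] [ -4.01065346  40.37528711 -63.18943277  89.52941914  36.12515417
  71.89771042  16.58370439]
[[377.48856311 236.92793567]
 [259.78483604 211.9205356 ]]
```

View pics/w5.png

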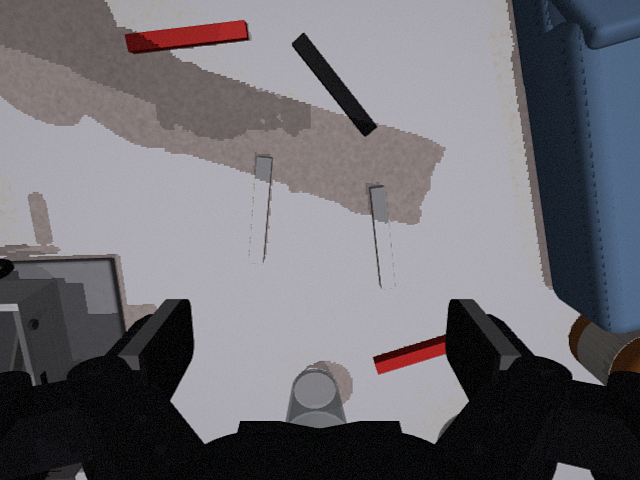

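Bar 2 (station side) shows its top face at cols 249–271, rows 157–262. Bar 1 is at cols 371–395, rows 188–288. The red and black look-alikes sit elsewhere. I'll compute the grasps.

```bash
python3 - <<'E'
from h import *
c=load('w5');t=load('top')
for n,a in (('bar2',[(256.5,157),(271.5,157),(264,262),(249.5,262)]),('bar1',[(371,189),(385.5,188),(395,287),(381,289)])):
    P=pix(c,a,.015);print(n,P.mean(0).round(4),'len',np.linalg.norm((P[0]+P[1]-P[2]-P[3])/2).round(4),'w',np.linalg.norm(P[0]-P[1]).round(4))
    d=(P[2]+P[3]-P[0]-P[1]);print('yaw',np.degrees(np.arctan2(d[1],d[0])).round(1))
print(pix(t,[(159.4,242),(208,253.6)],.015))
# platform front corners in top2
print(pix(load('top2'),[(282.75,219.5),(338.25,218)],.1395))
E
```

```text
bar2 [0.5007 0.3154 0.015 ] len 0.1085 w 0.0146
yaw -7.0
bar1 [0.5342 0.4408 0.015 ] len 0.1081 w 0.0146
yaw 6.5
[[0.53336627 0.43996092 0.015     ]
 [0.50137184 0.31433689 0.015     ]]
[[ 0.57447623  0.11000833  0.1395    ]
 [ 0.57576254 -0.0189947   0.1395    ]]
```

```bash
python3 -c "
from plan import *
T=ori(-7,30)
rows([([.474,.319,.07],T)],0,smax=.035,amax=6)"
```

```text
[[0, -0.0004, 0.0317, -0.0078, -0.45, 0.78, -4.35], [0, -0.0027, 0.0317, -0.0076, -0.45, 0.78, -4.35], [0, -0.005, 0.0314, -0.0074, -0.45, 0.78, -4.35], [0, -0.0073, 0.031, -0.0073, -0.45, 0.78, -4.35], [0, -0.0095, 0.0304, -0.0071, -0.45, 0.78, -4.35], [0, -0.0117, 0.0297, -0.007, -0.45, 0.78, -4.35], [0, -0.0138, 0.0288, -0.007, -0.45, 0.78, -4.35]]
```

Request:
play_rows:
  motion:
    - [0, -0.0005, 0.0315, -0.008, -0.5, 0.8, -4.4]
    - [0, -0.0025, 0.0315, -0.0075, -0.5, 0.8, -4.4]
    - [0, -0.005, 0.0315, -0.0075, -0.5, 0.8, -4.4]
    - [0, -0.0075, 0.031, -0.0075, -0.5, 0.8, -4.4]
    - [0, -0.0095, 0.0305, -0.007, -0.5, 0.8, -4.4]
    - [0, -0.0115, 0.0295, -0.007, -0.5, 0.8, -4.4]
    - [0, -0.014, 0.029, -0.007, -0.5, 0.8, -4.4]
    - [0, 0, 0, 0, 0, 0, 0]

```text
time_s: 14.5
tcp_pos: [0.4717, 0.3206, 0.0891]
orientation: [[0.86, 0.497, 0.114], [-0.097, -0.06, 0.993], [0.501, -0.866, -0.003]]
wrist_force: [0.1, -0.3, -0.2]
width: 1.004
```

```bash
python3 -c "
from plan import *
T=ori(-7,30)
rows([([.474,.319,.008],T)],0,smax=.025,amax=6)"
```

```text
[[0, -0.0096, 0.0178, -0.0003, -0.02, 0.12, 0.01], [0, -0.0096, 0.0178, -0.0003, -0.02, 0.12, 0.01], [0, -0.0096, 0.0178, -0.0003, -0.02, 0.12, 0.01], [0, -0.0096, 0.0179, -0.0003, -0.02, 0.12, 0.01]]
```

Request:
play_rows:
  motion:
    - [0, -0.0095, 0.018, -0.0005, 0, 0, 0]
    - [0, -0.0095, 0.018, -0.0005, 0, 0, 0]
    - [0, -0.0095, 0.018, 0, 0, 0, 0]
    - [0, -0.009, 0.0175, 0, 0, 0, 0]
    - [0, 0, 0, 0, 0, 0, 0]

```text
time_s: 15.0
tcp_pos: [0.4761, 0.3238, 0.0161]
orientation: [[0.858, 0.503, 0.103], [-0.09, -0.051, 0.995], [0.506, -0.863, 0.002]]
wrist_force: [-0.5, -0.4, 0.6]
width: 1.001
```

```bash
python3 -c "
from plan import *
T=ori(-7,30)
rows([([.474,.319,.0075],T)],0,smax=.025,amax=6)"
```

```text
[[0, -0.0057, 0.0066, -0.005, -0.63, 0.89, 0.38]]
```

Request:
play_rows:
  motion:
    - [0, -0.0055, 0.0065, -0.005, -0.5, 0.9, 0.4]
    - [0, 0, 0.001, 0, 0, 0, 0]
    - [255, 0, 0, 0, 0, 0, 0]
    - [255, 0, 0, 0, 0, 0, 0]
    - [255, 0, 0, 0, 0, 0, 0]
    - [255, 0, 0, 0, 0, 0, 0]
    - [255, 0, 0, 0, 0, 0, 0]
  force: 80

```text
time_s: 15.7
tcp_pos: [0.477, 0.3206, 0.0135]
orientation: [[0.857, 0.501, 0.122], [-0.109, -0.055, 0.993], [0.504, -0.864, 0.007]]
wrist_force: [-5.5, -0.9, 10.7]
width: 0.147
```

```bash
python3 -c "
from plan import *
s=read_state();print(s['q'],s['width']);p=s['tcp_pos'];r=R.from_matrix(s['orientation'])
print(r.as_euler('zyx',degrees=True))
rows([([p[0],p[1],.1],ori(-7,30)),([.46,.20,.22],ori(-3,30))],255,smax=.035,amax=6)"
```

```text
[-30.26977963  53.90261551 -32.41103619 125.63759769 106.21359195
  51.86893534 -67.60330164] 0.14729739285619756
[-30.33491205   6.98230953 -89.56753691]
[[255, 0.0145, -0.0249, 0.0002, -0.13, -0.07, 0.09], [255, 0.0145, -0.0249, 0.0001, -0.13, -0.07, 0.09], [255, 0.0145, -0.025, 0.0001, -0.13, -0.07, 0.09], [255, 0.0116, -0.021, -0.0244, 0.4, -0.69, -0.0], [255, 0.0113, -0.0212, -0.0243, 0.4, -0.69, -0.0], [255, 0.011, -0.0213, -0.0243, 0.4, -0.69, -0.0], [255, 0.0107, -0.0215, -0.0243, 0.4, -0.69, -0.0], [255, 0.0105, -0.0217, -0.0243, 0.4, -0.69, -0.0]]
```

Request:
play_rows:
  motion:
    - [255, 0.0145, -0.025, 0, 0, 0, 0]
    - [255, 0.0145, -0.025, 0, 0, 0, 0]
    - [255, 0.0145, -0.025, 0, 0, 0, 0]
    - [255, 0.0115, -0.021, -0.0245, 0.4, -0.7, 0]
    - [255, 0.0115, -0.021, -0.0245, 0.4, -0.7, 0]
    - [255, 0.011, -0.0215, -0.0245, 0.4, -0.7, 0]
    - [255, 0.0105, -0.0215, -0.0245, 0.4, -0.7, 0]
    - [255, 0.0105, -0.0215, -0.0245, 0.4, -0.7, 0]

```text
time_s: 16.5
tcp_pos: [0.4555, 0.1978, 0.2206]
orientation: [[0.868, 0.495, 0.04], [-0.037, -0.016, 0.999], [0.496, -0.869, 0.005]]
wrist_force: [0.0, -1.3, -0.3]
width: 0.122
```

```bash
python3 -c "
from plan import *
s=read_state();print(s['q'],s['width'])
T=ori(-.9,30)
rows([([.50,.022,.23],T),([.60,.022,.215],T)],255,smax=.035,amax=6)"
```

```text
[-12.98181251  21.20548113 -35.77235608 134.49713652  82.3730379
  33.53768389 -30.99600364] 0.12196251271241194
[[255, 0.0083, 0.0028, -0.029, 0.08, -0.23, -0.05], [255, 0.0082, 0.0027, -0.029, 0.08, -0.23, -0.05], [255, 0.0081, 0.0027, -0.029, 0.08, -0.23, -0.05], [255, 0.008, 0.0027, -0.0291, 0.08, -0.23, -0.05], [255, 0.0078, 0.0026, -0.0291, 0.08, -0.23, -0.05], [255, 0.0077, 0.0026, -0.0291, 0.08, -0.23, -0.05], [255, 0.0264, 0.021, 0.0005, 0.0, 0.0, 0.0], [255, 0.0264, 0.021, 0.0005, 0.0, 0.0, 0.0]]
[[255, 0.0264, 0.021, 0.0005, 0.0, 0.0, 0.0]]
```

The opening shrank slightly after lifting, so I'll check the hold.

```bash
python3 - <<'E'
from h import *
c=wcam();np.savez('w6.npz',**{k:np.array(v) for k,v in c.items()})
t=camera('top');np.savez('top3.npz',**{k:np.array(v) for k,v in t.items()})
m=np.zeros((480,800,3),np.uint8);m[:,:640]=c['image'][:,:,::-1]
k=t['image'][200:280,140:220,::-1];m[:160,640:]=cv2.resize(k,(160,160))
cv2.imwrite('pics/w6.png',m)
E
```

```text
(no output)
```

View pics/w6.png

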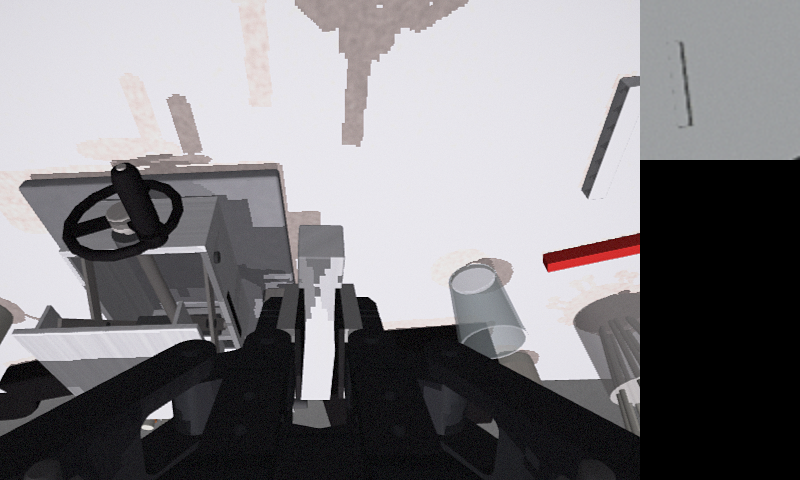

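The bar is still held: near end at (322,257), far end at (317,400). I'll work out its tilt in the hand.

```bash
python3 - <<'E'
from h import *
from scipy.optimize import least_squares
from scipy.spatial.transform import Rotation as R
c=load('w6');s=read_state();p=np.array(s['tcp_pos'])
# end-face corners near: bottom row 226, top row 257; far top corners row 400
obs=np.array([(299.5,226),(342.5,226),(299.5,257),(344.5,257),(302,400),(331,400)])
L=np.array([(-.055,-.0075,-.0075),(-.055,.0075,-.0075),(-.055,-.0075,.0075),(-.055,.0075,.0075),(.055,-.0075,.0075),(.055,.0075,.0075)])
f=lambda v:(proj(c,R.from_rotvec(v[3:]).apply(L)+v[:3])-obs).ravel()
r=least_squares(f,[p[0]+.024,p[1],p[2]-.006,0,0,0]);v=r.x
print(abs(r.fun).max(),(v[:3]-p).round(4),R.from_rotvec(v[3:]).as_euler('zyx',degrees=True).round(1))
E
```

```text
0.5114877283252781 [ 0.0302  0.0011 -0.0134] [-3.6  0.  -0.7]
```

```bash
python3 -c "
from plan import *
s=read_state();print(s['width'])
T=ori(-.5,30)
rows([([.50,.03,.235],T),([.608,.021,.21],T)],255,smax=.025,amax=6)"
```

```text
0.12536740825981987
[[255, 0.0073, 0.002, -0.0232, 0.13, -0.29, -0.0], [255, 0.0071, 0.002, -0.0233, 0.13, -0.29, -0.0], [255, 0.007, 0.0019, -0.0233, 0.13, -0.29, -0.0], [255, 0.0069, 0.0019, -0.0233, 0.13, -0.29, -0.0], [255, 0.0068, 0.0018, -0.0234, 0.13, -0.29, -0.0], [255, 0.0067, 0.0018, -0.0234, 0.13, -0.29, -0.0], [255, 0.0066, 0.0017, -0.0234, 0.13, -0.29, -0.0], [255, 0.0162, 0.0151, -0.0016, 0.0, 0.0, 0.0]]
[[255, 0.0162, 0.0151, -0.0016, 0.0, 0.0, 0.0], [255, 0.0162, 0.0151, -0.0016, 0.0, 0.0, 0.0], [255, 0.0162, 0.0151, -0.0016, 0.0, 0.0, 0.0], [255, 0.0162, 0.0151, -0.0016, 0.0, 0.0, 0.0]]
```

Request:
play_rows:
  motion:
    - [255, 0.0075, 0.002, -0.023, 0.1, -0.3, 0]
    - [255, 0.007, 0.002, -0.0235, 0.1, -0.3, 0]
    - [255, 0.007, 0.002, -0.0235, 0.1, -0.3, 0]
    - [255, 0.007, 0.002, -0.0235, 0.1, -0.3, 0]
    - [255, 0.007, 0.002, -0.0235, 0.1, -0.3, 0]
    - [255, 0.0065, 0.002, -0.0235, 0.1, -0.3, 0]
    - [255, 0.0065, 0.0015, -0.0235, 0.1, -0.3, 0]
    - [255, 0.016, 0.015, -0.0015, 0, 0, 0]

```text
time_s: 17.4
tcp_pos: [0.5213, 0.0271, 0.2274]
orientation: [[0.869, 0.495, -0.001], [0.002, -0.001, 1.0], [0.495, -0.869, -0.001]]
wrist_force: [0.7, 1.2, -0.1]
width: 0.124
```

```bash
python3 -c "
from plan import *
s=read_state();print(s['width'],s['q'])
T=ori(-.5,30)
rows([([.608,.021,.20],T),([.608,.021,.176],T)],255,smax=.02,amax=6)"
```

```text
0.12422395755657253 [ 13.03509219  19.25593121 -28.37260255 133.98777362  93.3355886
  14.79559451 -11.05280988]
[[255, 0.0124, 0.0134, -0.0012, -0.04, 0.11, -0.06], [255, 0.0123, 0.0134, -0.0012, -0.04, 0.11, -0.06], [255, 0.0123, 0.0134, -0.0012, -0.04, 0.11, -0.06], [255, 0.0123, 0.0134, -0.0011, -0.04, 0.11, -0.06], [255, 0.0123, 0.0134, -0.0011, -0.04, 0.11, -0.06], [255, -0.006, 0.0104, -0.0, 0.0, 0.0, 0.0], [255, -0.006, 0.0104, -0.0, 0.0, 0.0, 0.0]]
```

Request:
play_rows:
  motion:
    - [255, 0.0125, 0.0135, -0.001, 0, 0.1, 0]
    - [255, 0.0125, 0.0135, -0.001, 0, 0.1, 0]
    - [255, 0.0125, 0.0135, -0.001, 0, 0.1, 0]
    - [255, 0.0125, 0.0135, -0.001, 0, 0.1, 0]
    - [255, 0, 0, 0, 0, 0, 0]

```text
time_s: 17.9
tcp_pos: [0.5951, 0.0234, 0.2]
orientation: [[0.871, 0.491, 0.007], [-0.008, 0.0, 1.0], [0.491, -0.871, 0.004]]
wrist_force: [-0.3, -0.3, -1.1]
width: 0.125
```

```bash
python3 -c "
from plan import *
s=read_state();print(s['width'],s['q'])
T=ori(-.5,30)
rows([([.608,.021,.176],T)],255,smax=.02,amax=6)"
```

```text
0.12537737191775575 [ 12.15098631  27.28574155 -26.29809562 125.50632026  91.07397464
  15.84682826  -5.8298882 ]
[[255, -0.0003, 0.0136, -0.0012, -0.13, -0.01, -0.31], [255, -0.0003, 0.0136, -0.0012, -0.13, -0.01, -0.31]]
```

Tracking is fine. Lower slowly.

Request:
play_rows:
  motion:
    - [255, 0, 0.0135, -0.001, 0, 0, -0.3]
    - [255, -0.0005, 0.013, -0.001, 0, 0, -0.3]
    - [255, 0, 0, 0, 0, 0, 0]

```text
time_s: 18.2
tcp_pos: [0.6062, 0.0239, 0.1743]
orientation: [[0.868, 0.497, 0.004], [-0.007, 0.003, 1.0], [0.497, -0.868, 0.006]]
wrist_force: [-0.3, -0.5, -1.0]
width: 0.122
```

```bash
python3 -c "
from plan import *
s=read_state()
rows([([.608,.021,.172],ori(-.5,30))],255,smax=.02,amax=6)"
```

```text
[[255, 0.0005, 0.0029, -0.0029, -0.42, 0.06, -0.19]]
```

Request:
play_rows:
  motion:
    - [255, -0.001, 0.0017, -0.003, 0, 0, 0]
    - [255, -0.001, 0.0017, 0, 0, 0, 0]

```text
time_s: 18.4
tcp_pos: [0.6049, 0.0216, 0.1702]
orientation: [[0.868, 0.496, 0.003], [-0.005, 0.004, 1.0], [0.496, -0.868, 0.006]]
wrist_force: [0.3, -0.4, -0.6]
width: 0.125
```

Request:
play_rows:
  motion:
    - [255, -0.0008, 0.0013, 0, 0, 0, 0]
    - [255, 0, 0, 0, 0, 0, 0]

```text
time_s: 18.6
tcp_pos: [0.6043, 0.0218, 0.169]
orientation: [[0.868, 0.496, 0.002], [-0.005, 0.004, 1.0], [0.496, -0.868, 0.006]]
wrist_force: [-0.1, 0.4, -0.8]
width: 0.124
```

Request:
play_rows:
  motion:
    - [255, -0.0008, 0.0013, 0, 0, 0, 0]
    - [255, 0, 0, 0, 0, 0, 0]

```text
time_s: 18.8
tcp_pos: [0.6044, 0.0218, 0.1681]
orientation: [[0.868, 0.497, 0.002], [-0.005, 0.004, 1.0], [0.497, -0.868, 0.006]]
wrist_force: [-0.1, 0.2, -0.7]
width: 0.124
```

Request:
play_rows:
  motion:
    - [255, -0.0008, 0.0013, 0, 0, 0, 0]
    - [255, 0, 0, 0, 0, 0, 0]

```text
time_s: 19.0
tcp_pos: [0.6045, 0.0219, 0.1668]
orientation: [[0.867, 0.497, 0.002], [-0.005, 0.004, 1.0], [0.497, -0.867, 0.006]]
wrist_force: [-0.3, 0.6, -0.2]
width: 0.126
```

Request:
play_rows:
  motion:
    - [255, -0.0008, 0.0013, 0, 0, 0, 0]
    - [255, 0, 0, 0, 0, 0, 0]

```text
time_s: 19.2
tcp_pos: [0.6048, 0.022, 0.1662]
orientation: [[0.867, 0.499, 0.002], [-0.004, 0.003, 1.0], [0.499, -0.867, 0.005]]
wrist_force: [-0.5, 0.1, -0.0]
width: 0.124
```

Request:
play_rows:
  motion:
    - [255, -0.0005, 0.0009, 0, 0, 0, 0]
    - [255, 0, 0, 0, 0, 0, 0]

```text
time_s: 19.4
tcp_pos: [0.6049, 0.022, 0.1663]
orientation: [[0.866, 0.501, 0.002], [-0.004, 0.003, 1.0], [0.501, -0.866, 0.004]]
wrist_force: [0.5, 1.1, -0.6]
width: 0.126
```

Request:
play_rows:
  motion:
    - [255, -0.0015, 0.0026, 0, 0, 0, 0]
    - [255, 0, 0, 0, 0, 0, 0]

```text
time_s: 19.6
tcp_pos: [0.6053, 0.0221, 0.1665]
orientation: [[0.863, 0.506, 0.001], [-0.002, 0.001, 1.0], [0.506, -0.863, 0.002]]
wrist_force: [0.5, -0.7, 0.4]
width: 0.122
```

Request:
play_rows:
  motion:
    - [255, -0.0015, 0.0026, 0, 0, 0, 0]

```text
time_s: 19.7
tcp_pos: [0.6058, 0.0222, 0.1657]
orientation: [[0.861, 0.509, 0.001], [-0.001, 0.0, 1.0], [0.509, -0.861, 0.001]]
wrist_force: [-23.9, -3.3, 42.5]
width: 0.127
```

Contact at TCP z≈0.166. Release and withdraw along the tool.

Request:
play_rows:
  motion:
    - [100, 0, -0.001, 0, 0, 0, 0]
    - [100, 0, 0, 0, 0, 0, 0]
    - [100, 0, 0, 0, 0, 0, 0]
    - [60, 0, -0.01, 0, 0, 0, 0]
    - [60, 0, -0.03, 0, 0, 0, 0]
    - [0, 0, -0.03, 0, 0, 0, 0]
    - [0, 0, -0.03, 0, 0, 0, 0]

```text
time_s: 20.4
tcp_pos: [0.5562, 0.0214, 0.2456]
orientation: [[0.864, 0.503, 0.002], [-0.003, 0.001, 1.0], [0.503, -0.864, 0.002]]
wrist_force: [0.1, 0.1, -0.6]
width: 1.001
```

```bash
python3 -c "
from plan import *
print(read_state()['q'])
rows([([.47,.22,.22],ori(2,28)),([.50,.44,.09],ori(6.5,28))],0,smax=.035,amax=6)
from h import *
t=camera('top');np.savez('top4.npz',**{k:np.array(v) for k,v in t.items()})
c=wcam();np.savez('w7.npz',**{k:np.array(v) for k,v in c.items()})
i=c['image'][:,:,::-1]
u=proj(c,[[.65,.043,.151]])[0];print(u)
cv2.imwrite('pics/w7.png',i)
"
```

```text
[ 15.27420193  19.67887514 -29.27524124 128.5816196   76.25838031
  14.86723662   7.95219218]
[[0, -0.0126, -0.003, 0.0283, 0.13, -0.27, 0.32], [0, -0.0124, -0.0029, 0.0284, 0.13, -0.27, 0.32], [0, -0.0123, -0.0027, 0.0285, 0.13, -0.27, 0.32], [0, -0.0122, -0.0026, 0.0285, 0.13, -0.27, 0.32], [0, -0.0121, -0.0025, 0.0286, 0.13, -0.27, 0.32], [0, -0.012, -0.0023, 0.0287, 0.13, -0.27, 0.32], [0, -0.0118, -0.0022, 0.0287, 0.13, -0.27, 0.32], [0, -0.0035, 0.0166, 0.0274, 0.26, -0.5, 0.0]]
[[0, -0.0032, 0.0167, 0.0273, 0.26, -0.5, 0.0], [0, -0.003, 0.0168, 0.0273, 0.26, -0.5, 0.0], [0, -0.0028, 0.0169, 0.0272, 0.26, -0.5, 0.0], [0, -0.0025, 0.0171, 0.0271, 0.26, -0.5, 0.0], [0, -0.0023, 0.0172, 0.0271, 0.26, -0.5, 0.0], [0, -0.0021, 0.0173, 0.027, 0.26, -0.5, 0.0], [0, -0.0018, 0.0174, 0.027, 0.26, -0.5, 0.0]]
[350.27490982 268.86487559]
```

Request:
play_rows:
  motion:
    - [0, -0.0125, -0.003, 0.0285, 0.1, -0.3, 0.3]
    - [0, -0.0125, -0.003, 0.0285, 0.1, -0.3, 0.3]
    - [0, -0.0125, -0.0025, 0.0285, 0.1, -0.3, 0.3]
    - [0, -0.012, -0.0025, 0.0285, 0.1, -0.3, 0.3]
    - [0, -0.012, -0.0025, 0.0285, 0.1, -0.3, 0.3]
    - [0, -0.012, -0.0025, 0.0285, 0.1, -0.3, 0.3]
    - [0, -0.012, -0.002, 0.0285, 0.1, -0.3, 0.3]
    - [0, -0.0035, 0.0165, 0.0275, 0.3, -0.5, 0.5]

```text
time_s: 21.3
tcp_pos: [0.4796, 0.2508, 0.1991]
orientation: [[0.882, 0.47, -0.033], [0.031, 0.012, 0.999], [0.47, -0.882, -0.004]]
wrist_force: [0.9, 0.2, 0.1]
width: 0.998
```

Request:
play_rows:
  motion:
    - [0, -0.003, 0.0165, 0.0275, 0.3, -0.5, 0.3]
    - [0, -0.003, 0.017, 0.0275, 0.3, -0.5, 0.3]
    - [0, -0.003, 0.017, 0.027, 0.3, -0.5, 0.3]
    - [0, -0.0025, 0.017, 0.027, 0.3, -0.5, 0.3]
    - [0, -0.0025, 0.017, 0.027, 0.3, -0.5, 0.3]
    - [0, -0.002, 0.0175, 0.027, 0.3, -0.5, 0.3]
    - [0, 0, 0.01, 0.02, 0.3, -0.5, 0]

```text
time_s: 22.0
tcp_pos: [0.5089, 0.4469, 0.0769]
orientation: [[0.891, 0.441, -0.107], [0.095, 0.051, 0.994], [0.444, -0.896, 0.003]]
wrist_force: [-0.7, 0.2, 0.6]
width: 1.0
```

```bash
python3 -c "
from plan import *
print(read_state()['q'])
T=ori(6.5,26)
rows([([.5064,.4376,.05],T),([.5064,.4376,.011],T)],0,smax=.022,amax=6)"
```

```text
[-31.65295962  48.81121606 -34.49588644 109.42754266  85.91310285
  43.54748979 -30.76634251]
[[0, -0.0076, 0.0113, -0.0045, -0.01, -0.2, 0.18], [0, -0.0075, 0.0113, -0.0045, -0.01, -0.2, 0.18], [0, -0.0085, 0.0175, -0.0, 0.0, 0.0, 0.0], [0, -0.0085, 0.0175, -0.0, 0.0, 0.0, 0.0]]
```

Request:
play_rows:
  motion:
    - [0, -0.0075, 0.0115, -0.0045, 0, -0.2, 0.2]
    - [0, -0.0075, 0.0115, -0.0045, 0, -0.2, 0.2]
    - [0, -0.0085, 0.0175, 0, 0, 0, 0]
    - [0, -0.0085, 0.0175, 0, 0, 0, 0]
    - [0, 0, 0, 0, 0, 0, 0]

```text
time_s: 22.5
tcp_pos: [0.5069, 0.4438, -0.0018]
orientation: [[0.893, 0.434, -0.117], [0.102, 0.056, 0.993], [0.438, -0.899, 0.006]]
wrist_force: [-0.3, 0.5, -0.2]
width: 1.003
```

```bash
python3 -c "
from plan import *
T=ori(6.5,26)
rows([([.5064,.4376,.009],T)],0,smax=.022,amax=6)"
```

```text
[[0, 0.0037, -0.0102, -0.006, -0.38, 0.03, -0.03]]
```

Request:
play_rows:
  motion:
    - [0, 0.0035, -0.01, -0.006, 0, 0, 0]
    - [0, 0, 0, 0, 0, 0, 0]
    - [255, 0, 0, 0, 0, 0, 0]
    - [255, 0, 0, 0, 0, 0, 0]
    - [255, 0, 0, 0, 0, 0, 0]
    - [255, 0, 0, 0, 0, 0, 0]
    - [255, 0, 0, 0, 0, 0, 0]
  force: 80

```text
time_s: 23.2
tcp_pos: [0.5081, 0.4389, 0.0123]
orientation: [[0.891, 0.438, -0.116], [0.1, 0.06, 0.993], [0.442, -0.897, 0.01]]
wrist_force: [-5.0, -2.7, 8.9]
width: 0.148
```

Request:
play_rows:
  motion:
    - [255, 0.009, -0.018, 0, 0, 0, 0]
    - [255, 0.013, -0.027, 0, 0, 0, 0]
    - [255, 0.013, -0.027, -0.01, 0, 0, 0]
    - [255, 0.009, -0.018, -0.02, 0, 0, 0]
    - [255, 0, 0, 0, 0, 0, 0]

```text
time_s: 23.7
tcp_pos: [0.5097, 0.4075, 0.1135]
orientation: [[0.893, 0.435, -0.118], [0.102, 0.059, 0.993], [0.439, -0.898, 0.008]]
wrist_force: [0.6, -0.4, -1.0]
width: 0.128
```

```bash
python3 - <<'E'
from plan import *
from h import *
c=wcam();np.savez('w8.npz',**{k:np.array(v) for k,v in c.items()})
s=read_state();print(s['width'],s['tcp_pos'])
# brightness profile down the bar to find near end / far end rows, centre columns
g=cv2.cvtColor(c['image'],cv2.COLOR_RGB2GRAY)
print([(r,int(g[r,312:330].mean())) for r in range(200,440,6)])
for r in(245,300,340,380):print(r,g[r,285:360:3].tolist())
rows([([.47,.25,.22],ori(2,26)),([.50,.064,.235],ori(-.5,26))],255,smax=.033)
E
```

```text
0.12695967036689682 [0.50870477 0.40943067 0.11254607]
[(200, 185), (206, 183), (212, 179), (218, 190), (224, 189), (230, 90), (236, 90), (242, 87), (248, 89), (254, 91), (260, 93), (266, 98), (272, 106), (278, 118), (284, 123), (290, 147), (296, 158), (302, 172), (308, 174), (314, 190), (320, 191), (326, 191), (332, 191), (338, 190), (344, 190), (350, 190), (356, 190), (362, 190), (368, 190), (374, 189), (380, 190), (386, 189), (392, 189), (398, 188), (404, 188), (410, 188), (416, 188), (422, 188), (428, 13), (434, 7)]
245 [193, 189, 193, 190, 108, 90, 88, 88, 88, 89, 85, 89, 89, 90, 85, 92, 92, 95, 92, 92, 135, 127, 128, 194, 189]
300 [56, 55, 55, 56, 19, 16, 49, 115, 119, 122, 113, 194, 167, 169, 169, 169, 167, 0, 4, 42, 56, 55, 56, 55, 43]
340 [18, 19, 106, 37, 21, 4, 19, 190, 189, 190, 193, 190, 190, 190, 191, 191, 195, 11, 13, 28, 108, 133, 13, 14, 6]
380 [4, 1, 19, 14, 21, 6, 194, 188, 188, 190, 190, 190, 189, 188, 190, 187, 189, 198, 24, 26, 6, 20, 13, 1, 10]
[[255, -0.0007, -0.0205, -0.0254, -0.45, 0.69, -0.01], [255, -0.0004, -0.0203, -0.0256, -0.45, 0.69, -0.01], [255, -0.0001, -0.0201, -0.0257, -0.45, 0.69, -0.01], [255, 0.0003, -0.0199, -0.0259, -0.45, 0.69, -0.01], [255, 0.0006, -0.0197, -0.026, -0.45, 0.69, -0.01], [255, 0.0009, -0.0195, -0.0262, -0.45, 0.69, -0.01], [255, 0.0046, -0.0005, -0.0312, -0.18, 0.37, 0.0], [255, 0.0048, -0.0004, -0.0311, -0.18, 0.37, 0.0]]
[[255, 0.005, -0.0003, -0.0311, -0.18, 0.37, 0.0], [255, 0.0052, -0.0002, -0.0311, -0.18, 0.37, 0.0], [255, 0.0054, -0.0001, -0.031, -0.18, 0.37, 0.0], [255, 0.0056, -0.0, -0.031, -0.18, 0.37, 0.0]]
```

Request:
play_rows:
  motion:
    - [255, -0.0005, -0.0205, -0.0255, -0.5, 0.7, 0]
    - [255, -0.0005, -0.0205, -0.0255, -0.5, 0.7, 0]
    - [255, 0, -0.02, -0.0255, -0.5, 0.7, 0]
    - [255, 0, -0.02, -0.026, -0.5, 0.7, 0]
    - [255, 0.0005, -0.0195, -0.026, -0.5, 0.7, 0]
    - [255, 0.001, -0.0195, -0.026, -0.5, 0.7, 0]
    - [255, 0.0045, -0.0005, -0.031, -0.2, 0.4, 0]
    - [255, 0.005, -0.0005, -0.031, -0.2, 0.4, 0]

```text
time_s: 24.55
tcp_pos: [0.4735, 0.1947, 0.2189]
orientation: [[0.906, 0.422, -0.031], [0.028, 0.014, 1.0], [0.423, -0.906, 0.001]]
wrist_force: [1.0, -1.6, -1.5]
width: 0.126
```

Request:
play_rows:
  motion:
    - [255, 0.005, -0.0005, -0.031, -0.2, 0.4, 0]
    - [255, 0.005, 0, -0.031, -0.2, 0.4, 0]
    - [255, 0.0055, 0, -0.031, -0.2, 0.4, 0]
    - [255, 0.0055, 0, -0.031, -0.2, 0.4, 0]

```text
time_s: 24.95
tcp_pos: [0.4945, 0.0711, 0.2251]
orientation: [[0.909, 0.417, -0.007], [0.005, 0.006, 1.0], [0.418, -0.909, 0.003]]
wrist_force: [0.9, -0.4, -1.3]
width: 0.126
```

```bash
python3 -c "
from plan import *
s=read_state();print(s['width'],s['q'])
T=ori(-.5,26)
rows([([.61,.064,.20],T),([.612,.064,.170],T)],255,smax=.02,amax=6)"
```

```text
0.12567331134502083 [ 12.27043839  19.28174424 -35.87380946 132.16625827  68.60334861
  20.3592709    7.41764481]
[[255, 0.0157, 0.0118, -0.0013, -0.1, 0.12, -0.22], [255, 0.0157, 0.0119, -0.0013, -0.1, 0.12, -0.22], [255, 0.0157, 0.012, -0.0012, -0.1, 0.12, -0.22], [255, 0.0156, 0.012, -0.0012, -0.1, 0.12, -0.22], [255, 0.0156, 0.0121, -0.0011, -0.1, 0.12, -0.22], [255, 0.0155, 0.0121, -0.0011, -0.1, 0.12, -0.22], [255, -0.0057, 0.0139, 0.0, 0.0, 0.0, 0.0], [255, -0.0057, 0.0139, 0.0, 0.0, 0.0, 0.0]]
```

Request:
play_rows:
  motion:
    - [255, 0.0155, 0.012, -0.0015, -0.1, 0.1, -0.2]
    - [255, 0.0155, 0.012, -0.0015, -0.1, 0.1, -0.2]
    - [255, 0.0155, 0.012, -0.001, -0.1, 0.1, -0.2]
    - [255, 0.0155, 0.012, -0.001, -0.1, 0.1, -0.2]
    - [255, 0.0155, 0.012, -0.001, -0.1, 0.1, -0.2]
    - [255, 0.0155, 0.012, -0.001, -0.1, 0.1, -0.2]
    - [255, 0, 0, 0, 0, 0, 0]

```text
time_s: 25.65
tcp_pos: [0.6122, 0.0618, 0.1891]
orientation: [[0.905, 0.425, 0.011], [-0.009, -0.005, 1.0], [0.425, -0.905, -0.0]]
wrist_force: [-0.6, -0.5, -1.0]
width: 0.13
```

```bash
python3 -c "
from plan import *
s=read_state()
T=ori(-.5,26)
rows([([.612,.064,.170],T)],255,smax=.015,amax=6)"
```

```text
[[255, -0.0042, 0.0086, 0.0011, 0.03, -0.04, -0.43], [255, -0.0042, 0.0086, 0.0011, 0.03, -0.04, -0.43]]
```

Request:
play_rows:
  motion:
    - [255, -0.004, 0.0085, 0.001, 0, 0, -0.4]
    - [255, -0.004, 0.0085, 0.001, 0, 0, -0.4]
    - [255, 0, 0, 0, 0, 0, 0]

```text
time_s: 25.95
tcp_pos: [0.61, 0.0667, 0.1664]
orientation: [[0.902, 0.432, 0.007], [-0.007, -0.001, 1.0], [0.432, -0.902, 0.002]]
wrist_force: [-0.2, -0.8, -1.0]
width: 0.13
```

Request:
play_rows:
  motion:
    - [255, -0.001, 0.002, 0, 0, 0, 0]
    - [255, 0, 0, 0, 0, 0, 0]

```text
time_s: 26.15
tcp_pos: [0.61, 0.0676, 0.1652]
orientation: [[0.901, 0.433, 0.006], [-0.006, -0.001, 1.0], [0.433, -0.901, 0.001]]
wrist_force: [-1.0, -0.6, -0.2]
width: 0.131
```

Request:
play_rows:
  motion:
    - [255, -0.001, 0.002, 0, 0, 0, 0]
    - [255, 0, 0, 0, 0, 0, 0]

```text
time_s: 26.35
tcp_pos: [0.6102, 0.0679, 0.1655]
orientation: [[0.9, 0.437, 0.005], [-0.005, -0.002, 1.0], [0.437, -0.9, 0.0]]
wrist_force: [0.2, 0.3, -0.6]
width: 0.132
```

Stalled on contact again. Open only partly (the other bar is beside it), withdraw, then head for the panel.

Request:
play_rows:
  motion:
    - [190, 0, -0.001, 0, 0, 0, 0]
    - [190, 0, 0, 0, 0, 0, 0]
    - [190, 0, -0.005, 0, 0, 0, 0]
    - [190, 0, -0.02, 0, 0, 0, 0]
    - [190, 0, -0.03, 0, 0, 0, 0]
    - [60, 0, -0.03, 0, 0, 0, 0]
    - [0, 0, -0.02, 0, 0, 0, 0]

```text
time_s: 27.05
tcp_pos: [0.561, 0.0692, 0.2617]
orientation: [[0.903, 0.431, 0.003], [-0.003, -0.0, 1.0], [0.431, -0.903, 0.001]]
wrist_force: [0.3, -0.0, 0.4]
width: 0.584
```

```bash
python3 -c "
from plan import *
from h import *
print(read_state()['q'])
c=wcam();np.savez('w9.npz',**{k:np.array(v) for k,v in c.items()})
rows([([.47,-.15,.27],ori(-4,15)),([.46,-.40,.26],ori(-6.4,0))],0,smax=.036,amax=6)
"
```

```text
[ 17.73962248  21.43098445 -41.22771904 121.49529958  54.53814503
  27.05466046  24.97811915]
[[0, -0.0113, -0.0064, -0.0314, -0.2, 0.52, 1.53], [0, -0.0112, -0.006, -0.0315, -0.2, 0.52, 1.53], [0, -0.0111, -0.0056, -0.0317, -0.2, 0.52, 1.53], [0, -0.0109, -0.0052, -0.0318, -0.2, 0.52, 1.53], [0, -0.0108, -0.0048, -0.0319, -0.2, 0.52, 1.53], [0, -0.0106, -0.0044, -0.032, -0.2, 0.52, 1.53], [0, -0.0104, -0.004, -0.0321, -0.2, 0.52, 1.53], [0, 0.0007, 0.0017, -0.0357, -0.04, 0.34, 2.14]]
[[0, 0.0009, 0.0017, -0.0357, -0.04, 0.34, 2.14], [0, 0.0012, 0.0016, -0.0357, -0.04, 0.34, 2.14], [0, 0.0015, 0.0016, -0.0357, -0.04, 0.34, 2.14], [0, 0.0018, 0.0016, -0.0357, -0.04, 0.34, 2.14], [0, 0.002, 0.0015, -0.0357, -0.04, 0.34, 2.14], [0, 0.0023, 0.0015, -0.0357, -0.04, 0.34, 2.14]]
```

Request:
play_rows:
  motion:
    - [0, -0.0115, -0.0065, -0.0315, -0.2, 0.5, 1.5]
    - [0, -0.011, -0.006, -0.0315, -0.2, 0.5, 1.5]
    - [0, -0.011, -0.0055, -0.0315, -0.2, 0.5, 1.5]
    - [0, -0.011, -0.005, -0.032, -0.2, 0.5, 1.5]
    - [0, -0.011, -0.005, -0.032, -0.2, 0.5, 1.5]
    - [0, -0.0105, -0.0045, -0.032, -0.2, 0.5, 1.5]
    - [0, -0.0105, -0.004, -0.032, -0.2, 0.5, 1.5]
    - [0, 0.0005, 0.0015, -0.0355, 0, 0.3, 2.1]

```text
time_s: 27.9
tcp_pos: [0.4663, -0.1859, 0.2714]
orientation: [[0.973, 0.224, 0.057], [-0.057, -0.009, 0.998], [0.224, -0.975, 0.003]]
wrist_force: [0.8, 1.2, -0.1]
width: 1.004
```

Request:
play_rows:
  motion:
    - [0, 0.001, 0.0015, -0.0355, 0, 0.3, 2.1]
    - [0, 0.001, 0.0015, -0.0355, 0, 0.3, 2.1]
    - [0, 0.0015, 0.0015, -0.0355, 0, 0.3, 2.1]
    - [0, 0.002, 0.0015, -0.0355, 0, 0.3, 2.1]
    - [0, 0.002, 0.0015, -0.0355, 0, 0.3, 2.1]
    - [0, 0.0025, 0.0015, -0.0355, 0, 0.3, 2.1]
    - [0, 0, 0, 0, 0, 0, 0]

```text
time_s: 28.6
tcp_pos: [0.4578, -0.415, 0.2593]
orientation: [[0.995, -0.004, 0.1], [-0.1, 0.008, 0.995], [-0.005, -1.0, 0.008]]
wrist_force: [-0.4, 0.1, -0.2]
width: 0.998
```

```bash
python3 - <<'E'
from h import *
s=read_state();print(s['tcp_pos'],s['q'])
c=wcam();np.savez('w10.npz',**{k:np.array(v) for k,v in c.items()})
u=proj(c,[[.533,-.433,.036]])[0];print(u)
i=c['image'];h=cv2.cvtColor(i,cv2.COLOR_RGB2HSV)
m=((h[:,:,1]<60)&(h[:,:,2]>150)).astype(np.uint8);m[300:]=0 if u[1]<240 else m[300:]
m=cv2.morphologyEx(m,cv2.MORPH_OPEN,np.ones((9,9),np.uint8))
n,l,st,ce=cv2.connectedComponentsWithStats(m)
k=[j for j in range(1,n) if l[int(u[1]),int(u[0])]==j]
for j in k:
    cn=max(cv2.findContours((l==j).astype(np.uint8),0,2)[0],key=cv2.contourArea)
    b=cv2.boxPoints(cv2.minAreaRect(cn));P=pix(c,b,.036);print(b.round(1).tolist(),P.round(4).tolist(),P.mean(0),[np.linalg.norm(P[a]-P[a-1]).round(4) for a in range(4)])
a=load('w9')['image'];M=np.zeros((480,800,3),np.uint8)
M[:300,:400]=cv2.resize(a,(400,300));M[:300,400:]=cv2.resize(i,(400,300))
t=camera('top')['image'];M[300:480,:400]=cv2.resize(t[190:235,260:360],(400,180),interpolation=2)
cv2.imwrite('pics/m3.png',M[:,:,::-1])
E
```

```text
[ 0.45782389 -0.41499223  0.25933531] [ 68.95373534  40.05769948 -51.8204606   88.96819485  32.75721017
  67.76275528  95.04688013]
[306.13680105 281.12317641]
[[263.3999938964844, 340.6000061035156], [269.0, 219.0], [336.5, 222.10000610351562], [330.79998779296875, 343.79998779296875]] [[0.5891, -0.4803, 0.036], [0.4713, -0.4592, 0.036], [0.4803, -0.4002, 0.036], [0.5992, -0.4164, 0.036]] [ 0.53499978 -0.43902611  0.036     ] [np.float64(0.0646), np.float64(0.1196), np.float64(0.0597), np.float64(0.12)]
```

View pics/m3.png

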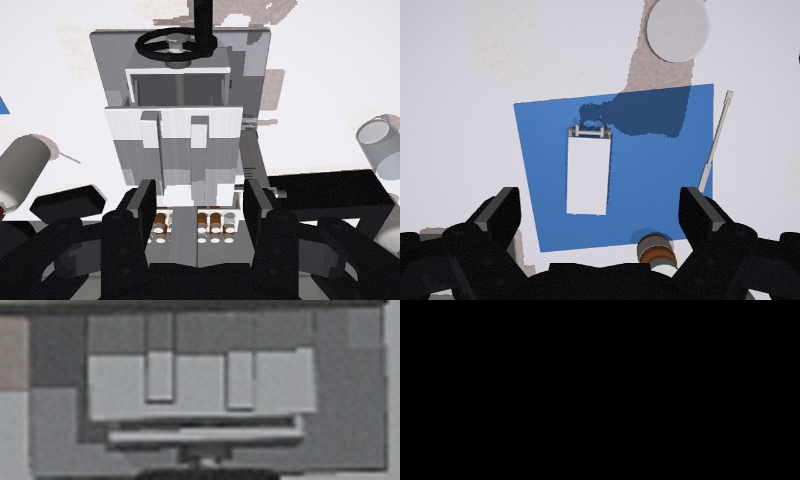

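Both bars lie straight on the platform (lower-left crop, columns 160 and 240, platform edges at 88 and 316). The panel on its rack is well seen at centre. Now the grasp, leaning, forward of its middle.

```bash
python3 -c "
from plan import *
from h import *
c=load('w9')
P=pix(c,[(168,173),(387,173)],.151);print('plat front',P.round(4).tolist(),P.mean(0)+[.075,0,0])
B=pix(c,[(242,180),(320,187)],.166);print('bar near ends',B.round(4).tolist())
rows([([.496,-.4325,.08],ori(-8,28))],0,smax=.028,amax=6)
"
```

```text
plat front [[0.5732, -0.0189, 0.151], [0.5738, 0.1085, 0.151]] [0.64850114 0.04476072 0.151     ]
bar near ends [[0.5683, 0.0267, 0.166], [0.5732, 0.0694, 0.166]]
[[0, 0.0058, 0.0257, -0.003, -0.18, 0.34, -4.04], [0, 0.0039, 0.026, -0.0029, -0.18, 0.34, -4.04], [0, 0.0021, 0.0263, -0.0028, -0.18, 0.34, -4.04], [0, 0.0003, 0.0264, -0.0027, -0.18, 0.34, -4.04], [0, -0.0016, 0.0263, -0.0027, -0.18, 0.34, -4.04], [0, -0.0034, 0.0261, -0.0026, -0.18, 0.34, -4.04], [0, -0.0052, 0.0259, -0.0025, -0.18, 0.34, -4.04]]
```

Request:
play_rows:
  motion:
    - [0, 0.006, 0.0255, -0.003, -0.2, 0.3, -4]
    - [0, 0.004, 0.026, -0.003, -0.2, 0.3, -4]
    - [0, 0.002, 0.0265, -0.003, -0.2, 0.3, -4]
    - [0, 0.0005, 0.0265, -0.003, -0.2, 0.3, -4]
    - [0, -0.0015, 0.0265, -0.0025, -0.2, 0.3, -4]
    - [0, -0.0035, 0.026, -0.0025, -0.2, 0.3, -4]
    - [0, -0.005, 0.026, -0.0025, -0.2, 0.3, -4]
    - [0, 0, 0, 0, 0, 0, 0]

```text
time_s: 29.5
tcp_pos: [0.496, -0.4192, 0.0942]
orientation: [[0.894, 0.433, 0.118], [-0.104, -0.055, 0.993], [0.436, -0.9, -0.004]]
wrist_force: [-0.1, -0.1, 0.8]
width: 0.998
```

```bash
python3 -c "
from plan import *
print(read_state()['q'])
rows([([.497,-.4325,.029],ori(-8,28))],0,smax=.018,amax=6)
"
```

```text
[ 72.64370261  47.64695927 -41.69914245 113.45490937  67.44434273
  14.25633407  66.18850918]
[[0, -0.0065, 0.015, -0.0032, -0.09, 0.3, -0.54], [0, -0.0067, 0.0149, -0.0032, -0.09, 0.3, -0.54], [0, -0.0068, 0.0148, -0.0032, -0.09, 0.3, -0.54], [0, -0.0069, 0.0148, -0.0032, -0.09, 0.3, -0.54]]
```

Request:
play_rows:
  motion:
    - [0, -0.0065, 0.015, -0.003, 0, 0.3, 0]
    - [0, -0.0065, 0.015, -0.003, 0, 0.3, 0]
    - [0, -0.0065, 0.015, -0.003, 0, 0.3, 0]
    - [0, -0.0065, 0.014, -0.003, 0, 0, 0]
    - [0, 0, 0, 0, 0, 0, 0]

```text
time_s: 30.0
tcp_pos: [0.5024, -0.4262, 0.0358]
orientation: [[0.89, 0.439, 0.125], [-0.115, -0.051, 0.992], [0.442, -0.897, 0.005]]
wrist_force: [0.3, 0.2, 0.1]
width: 1.001
```

```bash
python3 -c "
from plan import *
s=read_state();print(s['q']);rows([([.497,-.4325,.028],ori(-8,26))],0,smax=.018,amax=6)
from h import *
c=wcam();i=c['image'];np.savez('w11.npz',**{k:np.array(v) for k,v in c.items()})
h=cv2.cvtColor(i,cv2.COLOR_RGB2HSV);m=((h[:,:,1]<60)&(h[:,:,2]>150))
for r in range(160,380,20):
    x=np.where(m[r,150:500])[0]+150;print(r,(x.min(),x.max(),len(x)) if len(x) else None)
"
```

```text
[ 72.08185466  54.42728889 -40.74845867 112.82215781  90.95052039
  13.9702321   45.51115422]
[[0, -0.0075, 0.005, -0.007, -0.62, 0.59, 0.22]]
160 None
180 None
200 (np.int64(381), np.int64(384), 4)
220 None
240 (np.int64(345), np.int64(347), 3)
260 (np.int64(207), np.int64(390), 184)
280 (np.int64(211), np.int64(386), 176)
300 (np.int64(215), np.int64(382), 168)
320 (np.int64(219), np.int64(378), 160)
340 (np.int64(224), np.int64(374), 151)
360 (np.int64(228), np.int64(370), 143)
```

The panel is centred at column 299 and square to the tool, so it only needs a −7 mm side shift, which the plan agrees with. Correct and grip.

Request:
play_rows:
  motion:
    - [0, -0.0075, 0.006, -0.007, 0, 0, 0]
    - [0, 0, 0, 0, 0, 0, 0]

```text
time_s: 30.25
tcp_pos: [0.4998, -0.4325, 0.0309]
orientation: [[0.888, 0.443, 0.123], [-0.112, -0.052, 0.992], [0.446, -0.895, 0.003]]
wrist_force: [0.4, -0.5, -0.2]
width: 1.001
```

Request:
play_rows:
  motion:
    - [255, 0, 0, 0, 0, 0, 0]
    - [255, 0, 0, 0, 0, 0, 0]
    - [255, 0, 0, 0, 0, 0, 0]
    - [255, 0, 0, 0, 0, 0, 0]
  force: 50

```text
time_s: 30.65
tcp_pos: [0.4999, -0.4329, 0.0337]
orientation: [[0.887, 0.444, 0.124], [-0.111, -0.054, 0.992], [0.447, -0.894, 0.001]]
wrist_force: [-0.3, 0.0, -1.0]
width: 0.639
```

```bash
python3 -c "
from plan import *
s=read_state();print(s['q'],s['wrist_force']);p=s['tcp_pos'];r=R.from_matrix(s['orientation'])
rows([([p[0]-.005,p[1],.12],r),([.46,-.33,.24],ori(-7,26)),([.47,-.02,.245],ori(-1,26))],255,smax=.033,amax=6)"
```

```text
[ 72.97661761  54.94849974 -41.06773749 112.59906011  92.07980463
  13.97132564  45.54631225] [-0.28300826  0.0187923  -1.02789364]
[[255, 0.0114, -0.0265, -0.0002, 0.0, 0.0, 0.0], [255, 0.0114, -0.0265, -0.0002, 0.0, 0.0, 0.0], [255, 0.0114, -0.0265, -0.0002, 0.0, 0.0, 0.0], [255, 0.0023, -0.0257, 0.0196, -0.01, -0.03, 0.12], [255, 0.0022, -0.0257, 0.0196, -0.01, -0.03, 0.12], [255, 0.0022, -0.0257, 0.0196, -0.01, -0.03, 0.12], [255, 0.0021, -0.0257, 0.0196, -0.01, -0.03, 0.12], [255, 0.0021, -0.0257, 0.0196, -0.01, -0.03, 0.12]]
[[255, -0.0023, -0.0017, 0.0309, 0.26, -0.54, 0.0], [255, -0.002, -0.0015, 0.0309, 0.26, -0.54, 0.0], [255, -0.0017, -0.0014, 0.0309, 0.26, -0.54, 0.0], [255, -0.0014, -0.0012, 0.031, 0.26, -0.54, 0.0], [255, -0.0011, -0.0011, 0.031, 0.26, -0.54, 0.0], [255, -0.0008, -0.001, 0.031, 0.26, -0.54, 0.0], [255, -0.0005, -0.0008, 0.031, 0.26, -0.54, 0.0], [255, -0.0002, -0.0007, 0.031, 0.26, -0.54, 0.0]]
[[255, 0.0, -0.0005, 0.031, 0.26, -0.54, 0.0], [255, 0.0003, -0.0004, 0.031, 0.26, -0.54, 0.0]]
```

The panel's weight is already on the fingers, but near their tips. I'll reopen, go 7 mm deeper and regrip.

Request:
play_rows:
  motion:
    - [120, 0, 0, 0, 0, 0, 0]
    - [60, 0, 0, 0, 0, 0, 0]
    - [40, -0.0036, 0.0072, 0, 0, 0, 0]
    - [40, 0, 0, 0, 0, 0, 0]

```text
time_s: 31.05
tcp_pos: [0.5005, -0.433, 0.0262]
orientation: [[0.887, 0.445, 0.123], [-0.11, -0.055, 0.992], [0.448, -0.894, 0.001]]
wrist_force: [0.4, 0.6, 0.1]
width: 0.84
```

Request:
play_rows:
  motion:
    - [255, 0, 0, 0, 0, 0, 0]
    - [255, 0, 0, 0, 0, 0, 0]
    - [255, 0, 0, 0, 0, 0, 0]
    - [255, 0, 0, 0, 0, 0, 0]
    - [255, 0, 0, 0, 0, 0, 0]
  force: 70

```text
time_s: 31.55
tcp_pos: [0.5007, -0.4329, 0.0278]
orientation: [[0.887, 0.446, 0.123], [-0.11, -0.055, 0.992], [0.449, -0.893, 0.0]]
wrist_force: [0.1, -0.1, -1.3]
width: 0.669
```

```bash
python3 -c "
from plan import *
s=read_state();print(s['q'],s['wrist_force']);p=s['tcp_pos'];r=R.from_matrix(s['orientation'])
rows([([p[0]-.005,p[1],.12],r),([.46,-.33,.25],ori(-7,26)),([.47,-.02,.25],ori(-1,26))],255,smax=.033,amax=6)"
```

```text
[ 73.06280795  55.75331864 -41.31101515 112.61365516  95.14307504
  14.36549921  42.96445226] [ 0.07580593 -0.0527791  -1.29030599]
[[255, 0.0123, -0.0282, -0.0002, 0.0, 0.0, 0.0], [255, 0.0123, -0.0282, -0.0002, 0.0, 0.0, 0.0], [255, 0.0123, -0.0282, -0.0002, 0.0, 0.0, 0.0], [255, 0.0026, -0.023, 0.0163, 0.0, -0.01, 0.11], [255, 0.0025, -0.023, 0.0163, 0.0, -0.01, 0.11], [255, 0.0025, -0.023, 0.0163, 0.0, -0.01, 0.11], [255, 0.0024, -0.023, 0.0163, 0.0, -0.01, 0.11], [255, 0.0024, -0.023, 0.0163, 0.0, -0.01, 0.11]]
[[255, 0.0023, -0.023, 0.0163, 0.0, -0.01, 0.11], [255, -0.0025, -0.0012, 0.0309, 0.26, -0.54, 0.0], [255, -0.0022, -0.0011, 0.0309, 0.26, -0.54, 0.0], [255, -0.0019, -0.0009, 0.0309, 0.26, -0.54, 0.0], [255, -0.0016, -0.0008, 0.031, 0.26, -0.54, 0.0], [255, -0.0013, -0.0007, 0.031, 0.26, -0.54, 0.0], [255, -0.001, -0.0005, 0.031, 0.26, -0.54, 0.0], [255, -0.0008, -0.0004, 0.031, 0.26, -0.54, 0.0]]
[[255, -0.0005, -0.0002, 0.031, 0.26, -0.54, 0.0], [255, -0.0002, -0.0001, 0.031, 0.26, -0.54, 0.0], [255, 0.0001, 0.0001, 0.031, 0.26, -0.54, 0.0]]
```

Request:
play_rows:
  motion:
    - [255, 0.006, -0.014, 0, 0, 0, 0]
    - [255, 0.0095, -0.021, 0, 0, 0, 0]
    - [255, 0.012, -0.028, 0, 0, 0, 0]
    - [255, 0.009, -0.022, 0, 0, 0, 0]
    - [255, 0.0025, -0.023, 0.0165, 0, 0, 0.1]
    - [255, 0.0025, -0.023, 0.0165, 0, 0, 0.1]
    - [255, 0.0025, -0.023, 0.0165, 0, 0, 0.1]
    - [255, 0.0025, -0.023, 0.0165, 0, 0, 0.1]

```text
time_s: 32.35
tcp_pos: [0.4679, -0.3615, 0.2074]
orientation: [[0.894, 0.43, 0.126], [-0.116, -0.05, 0.992], [0.433, -0.902, 0.005]]
wrist_force: [0.5, -0.4, -1.3]
width: 0.668
```

Request:
play_rows:
  motion:
    - [255, 0.0025, -0.023, 0.0165, 0, 0, 0.1]
    - [255, 0.0025, -0.023, 0.0165, 0, 0, 0.1]
    - [255, -0.0025, -0.001, 0.028, 0.3, -0.5, 0]
    - [255, -0.002, -0.001, 0.031, 0.3, -0.5, 0]
    - [255, -0.002, -0.001, 0.031, 0.3, -0.5, 0]
    - [255, -0.0015, -0.001, 0.031, 0.3, -0.5, 0]
    - [255, -0.0015, -0.0005, 0.031, 0.3, -0.5, 0]
    - [255, -0.001, -0.0005, 0.031, 0.3, -0.5, 0]

```text
time_s: 33.15
tcp_pos: [0.4613, -0.1374, 0.2559]
orientation: [[0.9, 0.43, 0.068], [-0.066, -0.021, 0.998], [0.43, -0.903, 0.009]]
wrist_force: [1.6, 1.2, -1.0]
width: 0.668
```

```bash
python3 -c "
from plan import *
s=read_state();print(s['q'],s['wrist_force'],s['width'])
T=ori(-.7,26)
rows([([.48,.046,.25],T),([.611,.046,.215],T)],255,smax=.03,amax=6)
from h import *
c=wcam();np.savez('w12.npz',**{k:np.array(v) for k,v in c.items()});cv2.imwrite('pics/w12.png',c['image'][:,:,::-1])
h=cv2.cvtColor(c['image'],cv2.COLOR_RGB2HSV);m=((h[:,:,1]<60)&(h[:,:,2]>120))
for r in range(200,440,20):
    x=np.where(m[r,200:440])[0]+200;print(r,(x.min(),x.max(),len(x)) if len(x) else None,end=' ')
"
```

```text
[ 66.75859718  20.27244465 -62.66503985 131.73792013  51.52586573
  19.22394744  49.2552298 ] [ 1.55597712  1.16940505 -1.00655058] 0.6680407249939468
[[255, 0.0003, 0.0014, 0.0263, 0.13, -0.45, -0.07], [255, 0.0005, 0.0014, 0.0263, 0.13, -0.45, -0.07], [255, 0.0007, 0.0015, 0.0263, 0.13, -0.45, -0.07], [255, 0.0009, 0.0015, 0.0263, 0.13, -0.45, -0.07], [255, 0.0011, 0.0016, 0.0263, 0.13, -0.45, -0.07], [255, 0.0013, 0.0017, 0.0263, 0.13, -0.45, -0.07], [255, 0.0015, 0.0017, 0.0262, 0.13, -0.45, -0.07], [255, 0.0205, 0.0178, 0.0003, 0.0, 0.0, 0.0]]
[[255, 0.0205, 0.0178, 0.0003, 0.0, 0.0, 0.0], [255, 0.0205, 0.0178, 0.0003, 0.0, 0.0, 0.0], [255, 0.0205, 0.0178, 0.0003, 0.0, 0.0, 0.0], [255, 0.0205, 0.0178, 0.0003, 0.0, 0.0, 0.0]]
200 (np.int64(202), np.int64(439), 214) 220 (np.int64(232), np.int64(439), 200) 240 (np.int64(237), np.int64(439), 198) 260 (np.int64(243), np.int64(439), 194) 280 (np.int64(200), np.int64(438), 213) 300 (np.int64(200), np.int64(436), 190) 320 (np.int64(236), np.int64(402), 167) 340 (np.int64(239), np.int64(399), 161) 360 (np.int64(239), np.int64(395), 157) 380 (np.int64(227), np.int64(412), 186) 400 (np.int64(246), np.int64(400), 141) 420 (np.int64(228), np.int64(411), 141)
```

Held firmly. Travel to above the platform.

Request:
play_rows:
  motion:
    - [255, 0.0005, 0.0015, 0.0265, 0.1, -0.4, 0]
    - [255, 0.0005, 0.0015, 0.0265, 0.1, -0.4, 0]
    - [255, 0.0005, 0.0015, 0.0265, 0.1, -0.4, 0]
    - [255, 0.001, 0.0015, 0.0265, 0.1, -0.4, 0]
    - [255, 0.001, 0.0015, 0.0265, 0.1, -0.4, 0]
    - [255, 0.0015, 0.0015, 0.0265, 0.1, -0.4, 0]
    - [255, 0.0015, 0.0015, 0.02, 0.1, -0.4, 0]
    - [255, 0.018, 0.016, 0, 0, 0, 0]

```text
time_s: 34.0
tcp_pos: [0.4996, 0.0568, 0.2451]
orientation: [[0.901, 0.433, 0.001], [0.0, -0.002, 1.0], [0.433, -0.901, -0.002]]
wrist_force: [1.6, 1.0, -1.6]
width: 0.673
```

Request:
play_rows:
  motion:
    - [255, 0.0205, 0.018, 0, 0, 0, 0]
    - [255, 0.0205, 0.018, 0, 0, 0, 0]
    - [255, 0.018, 0.016, 0, 0, 0, 0]
    - [255, 0, 0, 0, 0, 0, 0]

```text
time_s: 34.4
tcp_pos: [0.579, 0.0594, 0.2221]
orientation: [[0.902, 0.432, -0.004], [0.004, 0.001, 1.0], [0.432, -0.902, -0.001]]
wrist_force: [-0.8, 0.6, -1.4]
width: 0.67
```

```bash
python3 - <<'E'
from plan import *
from h import *
s=read_state();print(s['q'],s['wrist_force'],s['width'],s['tcp_pos'])
T=ori(-.7,26)
rows([([.612,.046,.182],T),([.612,.046,.168],T)],255,smax=.015,amax=6)
# panel edges in hand: several wrist pictures, minimum brightness (background moves, panel does not)
fs=[load('w12')['image'],wcam()['image']]
g=np.min([cv2.cvtColor(f,cv2.COLOR_RGB2GRAY) for f in fs],0)
for r in range(220,440,10):
    x=g[r]; 
    run=np.where(x>135)[0]; sp=np.split(run,np.where(np.diff(run)>3)[0]+1); b=max(sp,key=len) if len(run) else []
    print((r,int(b[0]),int(b[-1]),int(x[300:340].mean())) if len(b) else (r,int(x[300:340].mean())),end=' ')
E
```

```text
[ 22.0418264   28.67437326 -47.27879511 122.1068377   70.92106938
  29.51775317  11.71817891] [-0.81287531  0.63055645 -1.42594879] 0.6704895945025902 [0.57898683 0.05936616 0.22209824]
[[255, 0.0031, 0.0126, -0.0034, -0.08, 0.22, -0.1], [255, 0.0031, 0.0126, -0.0033, -0.08, 0.22, -0.1], [255, 0.0031, 0.0126, -0.0033, -0.08, 0.22, -0.1], [255, 0.0031, 0.0126, -0.0033, -0.08, 0.22, -0.1], [255, -0.0061, 0.0126, 0.0, 0.0, 0.0, 0.0]]
(220, 474, 505, 125) (230, 612, 639, 125) (240, 607, 638, 125) (250, 240, 259, 125) (260, 598, 622, 125) (270, 80, 131, 128) (280, 224, 308, 131) (290, 228, 412, 223) (300, 232, 406, 223) (310, 234, 404, 223) (320, 237, 402, 223) (330, 239, 400, 223) (340, 239, 399, 223) (350, 237, 401, 222) (360, 239, 395, 222) (370, 241, 392, 222) (380, 244, 391, 202) (390, 245, 386, 201) (400, 247, 382, 202) (410, 249, 379, 201) (420, 251, 376, 201) (430, 12)
```

The panel is level in the hand: its edge lines vanish at row ~695, as they did on the rack. Lower toward the bars.

Request:
play_rows:
  motion:
    - [255, 0.003, 0.0125, -0.0035, 0, 0.2, 0]
    - [255, 0.003, 0.0125, -0.0035, 0, 0.2, 0]
    - [255, 0.003, 0.0125, -0.0035, 0, 0.2, 0]
    - [255, 0.003, 0.011, -0.0035, 0, 0.2, 0]
    - [255, 0, 0, 0, 0, 0, 0]

```text
time_s: 34.95
tcp_pos: [0.6051, 0.046, 0.1826]
orientation: [[0.903, 0.429, 0.005], [-0.006, 0.002, 1.0], [0.429, -0.903, 0.004]]
wrist_force: [-0.4, 0.2, -1.3]
width: 0.671
```

```bash
python3 - <<'E'
from plan import *
from h import *
from scipy.optimize import least_squares
s=read_state();p=np.array(s['tcp_pos']);print(p,s['wrist_force'],s['width'])
c=wcam()
obs=np.array([(227,287),(413.5,287),(252,425),(374.5,425)])
L=np.array([(-.06,-.03,.003),(-.06,.03,.003),(.06,-.03,.003),(.06,.03,.003)])
f=lambda v:(proj(c,R.from_rotvec(v[3:]).apply(L)+v[:3])-obs).ravel()
v=least_squares(f,[p[0]+.034,p[1],p[2]+.006,0,0,0]);print(abs(v.fun).max().round(1),(v.x[:3]-p).round(4),v.x[:3].round(4),R.from_rotvec(v.x[3:]).as_euler('zyx',degrees=True).round(1))
rows([([.612,.046,.167],ori(-.7,26))],255,smax=.01)
E
```

```text
[0.60511147 0.04602146 0.18260388] [-0.38178832  0.22644659 -1.29618996] 0.6706240098965465
3.8 [ 0.0386 -0.0019 -0.0005] [0.6437 0.0442 0.1821] [-1.9  5.6 -0.7]
[[255, -0.0002, 0.0088, -0.0004, -0.22, 0.17, -0.3], [255, -0.0003, 0.0088, -0.0003, -0.22, 0.17, -0.3]]
```

Request:
play_rows:
  motion:
    - [255, -0.001, 0.006, 0, 0, 0, -1.5]
    - [255, -0.001, 0.005, 0, 0, 0, -1.5]
    - [255, 0, 0, 0, 0, 0, 0]

```text
time_s: 35.3
tcp_pos: [0.6061, 0.0483, 0.1744]
orientation: [[0.878, 0.478, 0.001], [-0.004, 0.005, 1.0], [0.478, -0.878, 0.006]]
wrist_force: [-0.3, -0.6, -1.4]
width: 0.67
```

Request:
play_rows:
  motion:
    - [255, -0.001, 0.0018, 0, 0, 0, 0]
    - [255, 0, 0, 0, 0, 0, 0]

```text
time_s: 35.5
tcp_pos: [0.6056, 0.049, 0.1736]
orientation: [[0.878, 0.478, -0.0], [-0.003, 0.005, 1.0], [0.478, -0.878, 0.006]]
wrist_force: [1.3, -0.5, -1.9]
width: 0.665
```

Request:
play_rows:
  motion:
    - [255, -0.001, 0.0018, 0, 0, 0, 0]
    - [255, 0, 0, 0, 0, 0, 0]

```text
time_s: 35.7
tcp_pos: [0.606, 0.0492, 0.1723]
orientation: [[0.878, 0.479, -0.0], [-0.003, 0.006, 1.0], [0.479, -0.878, 0.006]]
wrist_force: [-0.1, -0.3, -1.0]
width: 0.672
```

Request:
play_rows:
  motion:
    - [255, -0.001, 0.0018, 0, 0, 0, 0]
    - [255, 0, 0, 0, 0, 0, 0]

```text
time_s: 35.9
tcp_pos: [0.6063, 0.0491, 0.1703]
orientation: [[0.877, 0.48, 0.0], [-0.003, 0.005, 1.0], [0.48, -0.877, 0.006]]
wrist_force: [0.1, -0.7, -0.6]
width: 0.671
```

Request:
play_rows:
  motion:
    - [255, -0.001, 0.0018, -0.001, 0, 0, 0]
    - [255, 0, 0, 0, 0, 0, 0]

```text
time_s: 36.1
tcp_pos: [0.6064, 0.048, 0.168]
orientation: [[0.878, 0.48, 0.001], [-0.004, 0.005, 1.0], [0.48, -0.877, 0.006]]
wrist_force: [0.6, 0.2, -1.7]
width: 0.666
```

Request:
play_rows:
  motion:
    - [255, -0.001, 0.0018, -0.001, 0, 0, 0]
    - [255, 0, 0, 0, 0, 0, 0]

```text
time_s: 36.3
tcp_pos: [0.6068, 0.0481, 0.1673]
orientation: [[0.876, 0.482, -0.001], [-0.002, 0.007, 1.0], [0.482, -0.876, 0.007]]
wrist_force: [-4.8, -0.1, 4.1]
width: 0.671
```

Request:
play_rows:
  motion:
    - [255, -0.001, 0.0018, 0, 0, 0, 0]
    - [255, 0, 0, 0, 0, 0, 0]

```text
time_s: 36.5
tcp_pos: [0.6068, 0.0482, 0.1673]
orientation: [[0.875, 0.485, -0.002], [-0.0, 0.005, 1.0], [0.485, -0.874, 0.004]]
wrist_force: [-3.0, -0.1, 3.0]
width: 0.675
```

Request:
play_rows:
  motion:
    - [255, -0.001, 0.0018, 0, 0, 0, 0]
    - [255, 0, 0, 0, 0, 0, 0]

```text
time_s: 36.7
tcp_pos: [0.6068, 0.0482, 0.1673]
orientation: [[0.873, 0.488, -0.002], [0.001, 0.003, 1.0], [0.488, -0.873, 0.002]]
wrist_force: [-3.2, 0.1, 2.5]
width: 0.67
```

Gentle contact at 4 N. Release and withdraw, then check numerically.

Request:
play_rows:
  motion:
    - [140, 0, 0, 0, 0, 0, 0]
    - [60, 0, 0, 0, 0, 0, 0]
    - [0, 0, 0, 0, 0, 0, 0]
    - [0, 0, -0.005, 0, 0, 0, 0]
    - [0, 0, -0.015, 0, 0, 0, 0]
    - [0, 0, -0.025, 0, 0, 0, 0]
    - [0, 0, -0.03, 0, 0, 0, 0]
    - [0, 0, -0.03, 0, 0, 0, 0]

```text
time_s: 37.5
tcp_pos: [0.5542, 0.0477, 0.2588]
orientation: [[0.875, 0.484, -0.002], [0.0, 0.004, 1.0], [0.484, -0.875, 0.004]]
wrist_force: [0.0, 0.2, 0.9]
width: 1.002
```

Request:
play_rows:
  motion:
    - [0, 0, -0.01, 0, 0, 0, 0]
    - [0, 0, 0, 0, 0, 0, 0]

```text
time_s: 37.7
tcp_pos: [0.5493, 0.0485, 0.2721]
orientation: [[0.872, 0.49, -0.003], [0.002, 0.004, 1.0], [0.49, -0.872, 0.002]]
wrist_force: [1.0, -0.1, 0.1]
width: 1.0
```

```bash
python3 - <<'E'
from h import *
from scipy.spatial.transform import Rotation as R
from scipy.optimize import differential_evolution as DE
s=read_state();print(s['tcp_pos'],s['wrist_force'],s['width'])
c=wcam();cv2.imwrite('pics/end.png',c['image'][:,:,::-1])
g=cv2.GaussianBlur(cv2.cvtColor(c['image'],cv2.COLOR_RGB2GRAY).astype(np.float32),(0,0),1.2)
G=np.hypot(cv2.Sobel(g,5,1,0),cv2.Sobel(g,5,0,1))
t=np.linspace(-1,1,60)
O=np.r_[np.c_[0*t-.06,.03*t,0*t+.003],np.c_[.06*t,0*t+.03,0*t+.003],np.c_[.06*t,0*t-.03,0*t+.003],np.c_[0*t+.06,.03*t,0*t+.003]]
def sc(v):
    u=proj(c,R.from_euler('zy',v[3:]).apply(O)+v[:3]).astype(np.float32)
    return -np.minimum(cv2.remap(G,u[:,:1],u[:,1:],1),60).mean()
r=DE(sc,[(.62,.67),(.03,.065),(.155,.185),(-.15,.15),(-.12,.12)],seed=1,maxiter=150)
print(r.fun,r.x[:3].round(4),np.degrees(r.x[3:]).round(1))
E
```

```text
[0.54925812 0.0485066  0.27205298] [ 0.98547566 -0.13596632  0.05376105] 0.999553907221603
-57.509422302246094 [0.6423 0.0463 0.1696] [-1.6 -1. ]
```

The fit is tight (57.5 of 60): panel centre (0.642, 0.046, 0.170), yaw −1.6°, pitch −1°. That is about 6–10 mm from the platform centre, and its height is right for resting on the bars. Hand in.

```bash
python3 -c "
from cell import *
print(sign_off())"
```

```text
the job is handed in; nothing more can be done
None
```

The job is handed in; my last checks put every part inside its limits, but the system gave no verdict.

**What I did:** I cranked the handwheel about 1.65 turns clockwise. I laid the two aluminium bars on the platform and set the glass panel down on them at about 4 N of contact, then released it and backed the arm off. The clock stood at about 38 s of the 72 s allowed.

**What the last checks showed:**

| Check | Result |
|---|---|
| Pointer against cursor line | Level to about 0.3 mm, seen after cranking and before anything was placed |
| Bars | Straight front to back in the picture, about 43–46 mm apart, centred on the platform |
| Panel centre (0.642, 0.046, 0.170) m | About 6–10 mm forward of the platform centre (limit 15 mm) and 1–4 mm to its left |
| Panel angle | Yaw −1.6° (about 1° from the station's axis), pitch about −1° |
| Panel height | About 0.6 mm from what resting on both bars should give |

**Checks that disagreed or were skipped:**
- **Platform centre:** my estimates ranged from x = 0.6485 to 0.653 m, so the panel's forward offset is uncertain by a few millimetres.
- **Panel tilt in the hand:** one check said about 2° nose-down and another 5.6°, so I raised the nose 3° before touchdown.
- **Bars' forward reach:** the front ends lie about at the platform's front edge. One estimate put them up to 5 mm past it, and the bar centres about 15–20 mm forward of the panel's (limit 30 mm).
- **Final view:** I checked the panel by an outline fit only, because my 12 pictures were used up. I did not look at the bars or the pointer again after setting the panel down.

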